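# Reload the bench stapler's magazine

## Task

The bench stapler is empty. Draw its pusher rail right back by the black grip, lift the copper-coloured staple stick up off its rack bar and lower it, legs down, over the core in the stapler's channel, let go of it, then push the rail home until it latches, so that the spring follower holds the stick up against the nose. Leave the zinc-coloured stick hanging on its bar and do not disturb the other things on the bench.

Things in the scene. Friction and masses are not known exactly. Their poses are not given: they have to be found in the camera images.
- stapler: Bench stapler for paper sacks, fixed; grey-green cast base 150 x 320 mm. Origin: on the bench under its middle. Its y axis runs along the magazine to the nose block (vertical face at y = +100 mm, block 150 mm high) and the tall head (y = +125 to +190 mm, 257 mm high); the rail draws out towards -y. Its z is up.
- magazine (a point): Where the middle of a loaded stick belongs: 57.5 mm behind the nose face, 110 mm above the bench. Axes as the stapler's. Channel floor 100 mm above the bench, from the nose back 150 mm. In its middle the core that the stick straddles: 25 mm wide, top 115 mm above the bench, 130 mm long from the nose. Side walls 41 mm apart inside, only 5 mm high.
- rail (a joint): How far the pusher rail is drawn out (m): 0 home, 0.12 fully back, range -0.004 to 0.12. It slides towards the stapler's -y with 1.5 N of drag and stays where it is left. Pushed to 0 or a little below (about 10 N) it latches, then settles near 0.002; pushed less far, the follower spring drives it back out. Starts part open, unlatched.
- rail_grip (a point): In the rail's black upright grip, 18 mm below its top. The grip is 14 mm thick along the stapler's y, 40 mm wide along its x and stands free from 135 to 168 mm above the bench at the rail's rear end. Axes as the stapler's; at rail 0 it is at y = -58 mm in the stapler's frame.
- follower (a joint): How far the red spring follower (block 36 mm wide, 16 mm long, 24 mm high, in the channel) is pressed back on the rail (m): 0 relaxed, 0.058 at most. The spring pushes it towards the nose with 2.4 N relaxed, 6.4 N at 0.05. A full stick against the nose with the rail home presses it to about 0.05.
- follower_face (a point): Middle of the follower's face that bears on the rear end of the stick. Axes as the stapler's. The relaxed face is 65 mm behind the nose with the rail at 0 and moves back with the rail.
- rack: Fixed rack, base 200 x 190 mm; origin on the bench under its middle. Two level bars run along its x at y = +55 and -55 mm, 22 mm wide, 12 mm thick, top 90 mm above the bench, 150 mm long; a lip 10 mm high at the -x end and a post 18 mm high at +x keep the stick on, so it comes off only upwards. One stick hangs astride each bar.
- copper_stick_mid (a point): Centre of the copper-coloured stick of wide staples: a stiff inverted U 115 mm long (its x), 35 mm wide (its y), 20 mm high, walls 2.5 mm, 30 mm wide inside, open below and at both ends, 60 g. The point is half-way along and across, 10 mm below the crown's top. z up, legs down; both ends are alike.
- zinc_stick_mid (a point): Centre of the like stick of zinc-grey staples on the other bar. To be left there.
- jug: Light grey measuring mug, 120 mm high, 90 mm across, with a handle, standing beyond the stapler. Origin: centre of its underside.
- scoop: White plastic powder scoop lying between the rack and the stapler, about 195 mm long, 60 mm wide, 35 mm high. Origin on the bench near its middle, its x axis towards the bowl.
- scraper: Spatula lying flat beyond the stapler, 200 mm long, origin under its middle, handle to its -x.
- latch_tip (a point): Red thumb piece of the sprung latch bar that lies beside the channel's rear end (37 mm to the stapler's +x, top 123 mm above the bench). It hooks the rail's brass pin by itself when the rail is pushed home; it need not be touched. Axes as the stapler's.
Not all that is in view belongs to the job. What is shaped like the part that bears copper_stick_mid but green, pink or purple is not meant.

How it is judged:
By the outcome, as a careful person would: the job done as asked, in the order asked, and still so for the second after the job is handed in, with the robot touching nothing.
It also fails if it takes over 61 s, if anything falls off the work surface, if the arm or the gripper's body presses on something with over 40 N, if the wrist force passes 120 N, or if a joint passes its speed limit or range.

## Robot

A 6-joint arm with a two-finger parallel gripper is mounted at the origin on the work surface. World frame = base frame: x ahead of the robot, y to its left, z up, the work surface at z = 0. Lengths are in m, angles in rad, forces in N, time in s.
With the tool pointing down it reaches from about 0.275 to 0.825 m from the base axis. Payload 4.9 kg.
Tool frame: the origin (TCP) lies between the finger pads; the fingertips stand ahead of it and the grasp point (between the pads) lies 11 mm behind it (bot.finger_overhang is the z of the fingertips in the tool frame, in m); z points along the fingers, y is the direction in which the jaws open and shut (so a half turn about z gives the same grasp; the last joint's range is limited). The gripper opens to 85 mm and grips with 20 to 120 N. Pads are 22 mm wide; open, the fingers measure 114 mm over their backs; the gripper's body (76 mm by 85 mm) begins 54 mm behind the grasp point. The pads swing forward as they close: fully open they stand 13 mm farther back than shut.
Start: joints at [-1.28, 0.326, -0.193, 1.052, 0, 1.437], TCP at [0.227, -0.501, 0.21] pointing down, gripper open.
Joint ranges: [-2.65, 2.65], [-0.97, 1.79], [-1.3, 1.35], [-1.93, 2.1], [-1.47, 1.37], [-3.14, 3.14]. Speed limits (rad/s): [2.57, 2.57, 3.14, 3.14, 3.14, 3.14].

## Interface

Orientations are given as a 3x3 rotation matrix whose columns are the frame's x, y, z axes.
In Python, from rig import sensors, read_camera, calibration, job, bot gives the robot as it stands.
- The arm moves only by the tool step_arm, never from a script. Its argument "increments" is one flat list of numbers, 7 for each row, row after row: the turn, a rotation vector about the tool's x, y, z in rad, then the shift along the tool's x, y, z in mm, then the gripper's target within -1 to 1 (fully open at 1, half-way at 0, shut at -1). A call has exactly 10 rows; each row shifts and turns the pose as measured when the row begins, along the tool's axes as they then stand; what a row does not reach is not made up. A row lasts 1/10 s, in which the tool goes at most 50 mm and 8.59 degrees, less where a joint would pass 70% of its speed; a pose out of reach is approached as far as the arm can. A call is refused whole if a number of a shift passes 50 or a number of a turn 0.15, either way. A call with a gripper value outside its range is refused whole. The fingers move at their own pace and stop on an object; "grip_force" is the grip in N (left out, the last holds). Time passes only in rows, so rows that do not move let the fingers close, or fill a call up. It gives the time, the measured TCP pose, the force and the opening at its end, in the units of the state.
- sensors.observe(): the state, without advancing time (a new reading comes with each control period).
- read_camera(name): name is "side" or "top"; returns (picture, depth): 400x640x3 uint8, blue, green, red; 400x640 float32, m along the optical axis (not along the pixel's ray), 0 where there is no reading.
- calibration(name): a dict with "fx", "fy", "cx", "cy" (pixels), "T" (4x4, takes a point from camera to world coordinates). Camera axes: x right, y down, z forward; pixel columns grow to the right and rows downward; lengths in m; the calibration is good to about 2 mm. A picture is of the moment at which its call begins. calibration takes no time and is no camera call.
- job.close_job(): hands the job in, once; it reports no verdict.
The state is a dict: "clock": time; "q": joint angles; "joint_vel": joint speeds; "joint_torque": joint torques, N m; "eef_pos": TCP position; "ee_rot": TCP orientation; "contact_force": force on the tool from outside, world axes, zero at the start; "ft_torque": the same for the moment, N m; "gripper_width": opening from 0.0 (shut) to 1.0 (fully open).
Only numpy, scipy, OpenCV 4.12 (cv2) and the standard library are available. Lean on these libraries where they do the work, as an engineer would, in place of code of your own. Each camera call takes 0.05 s, during which the arm holds its last target.

## Working session

There is one attempt and no reset: what is moved stays moved. The work goes in short steps, Python scripts to look and compute and a tool call to move; the robot and the scene stay as the last step left them, time stands still between calls to the robot, and variables do not carry over. Pictures are saved under pics/ and viewed, and the job is handed in when it is done.

Besides the shell and the picture viewer there is one more tool, called after ">>>" by a JSON object that holds its "fn" and its "kwargs", one argument or row to a line. step_arm: Moves the arm, as the interface text tells. Its arguments: {"type":"object","properties":{"increments":{"type":"array","items":{"type":"number"}},"grip_force":{"type":"number"}},"required":["increments"]}

```bash
ls; mkdir -p pics; python3 - <<'E'
from rig import sensors, read_camera, calibration, job, bot
import cv2,numpy as np
s=sensors.observe();print({k:np.round(v,3).tolist() for k,v in s.items()}, bot.finger_overhang)
for n in("top","side"):
    p,d=read_camera(n);cv2.imwrite(f"pics/{n}0.png",p);np.save(f"pics/{n}0.npy",d)
    c=calibration(n);print(n,c)
E
```

```text
pics
{'clock': 0.0, 'q': [-1.28, 0.327, -0.194, 1.052, 0.0, 1.437], 'joint_vel': [0.0, 0.0, 0.001, -0.001, -0.001, 0.0], 'joint_torque': [-0.001, -44.339, 26.244, 0.015, -0.0, -0.0], 'eef_pos': [0.227, -0.5, 0.21], 'ee_rot': [[0.911, 0.412, -0.0], [0.412, -0.911, 0.002], [0.0, -0.002, -1.0]], 'contact_force': [-0.386, -0.007, -0.445], 'ft_torque': [0.003, -0.027, -0.017], 'gripper_width': 1.001} 0.008
top {'fx': 372.7340705243758, 'fy': 372.7340705243758, 'cx': 320.7557006431109, 'cy': 202.83659580501913, 'T': array([[-0.02314181, -0.99003473,  0.13890895,  0.3540017 ],
       [-0.99960404,  0.0251391 ,  0.01264093, -0.04466871],
       [-0.016007  , -0.13856141, -0.99022448,  0.90436978],
       [ 0.        ,  0.        ,  0.        ,  1.        ]])}
side {'fx': 397.05410536933266, 'fy': 397.05410536933266, 'cx': 314.3539618334963, 'cy': 189.68237045636442, 'T': array([[-0.7995319 , -0.38784116,  0.45861527, -0.04037472],
       [-0.60034142,  0.49263607, -0.6299999 ,  0.61576734],
       [ 0.01840947, -0.77903076, -0.62671537,  0.77989498],
       [ 0.        ,  0.        ,  0.        ,  1.        ]])}
```

View pics/top0.png

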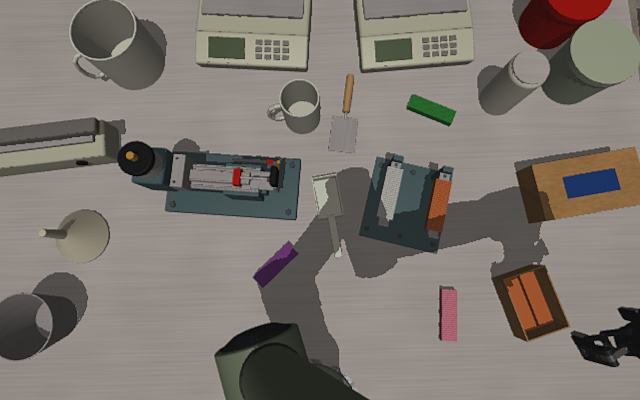

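View pics/side0.png

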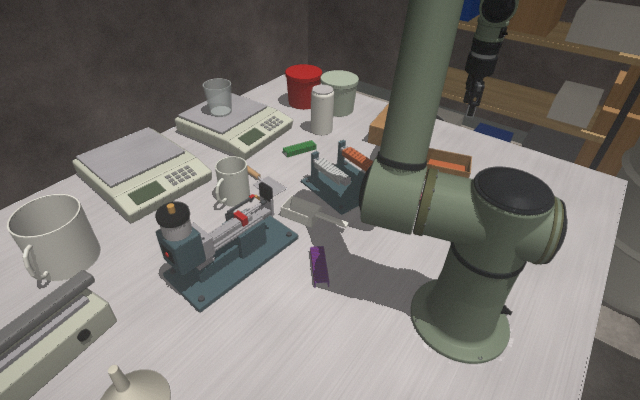

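Top view: the stapler is around (232,187) with its nose to the left and the black grip at about (275,176). The copper stick is on the rack at (438,205) and the zinc stick at (391,193). The purple, pink and green ones and the boxed orange items are decoys. Next I'll zoom in and get 3D points.

```bash
cat > h.py <<'E'
import numpy as np,cv2
from rig import sensors, read_camera, calibration, job, bot
def cloud(d,c):
    v,u=np.indices(d.shape); P=np.stack([(u-c['cx'])/c['fx']*d,(v-c['cy'])/c['fy']*d,d],-1)
    return P@c['T'][:3,:3].T+c['T'][:3,3]
def ray(u,v,z,c):
    r=c['T'][:3,:3]@np.array([(u-c['cx'])/c['fx'],(v-c['cy'])/c['fy'],1]);o=c['T'][:3,3]
    return o+r*(z-o[2])/r[2]
E
python3 - <<'E'
from h import *
p=cv2.imread('pics/top0.png');d=np.load('pics/top0.npy')
a=cv2.resize(p[140:230,155:310],None,fx=5,fy=5,interpolation=cv2.INTER_CUBIC);cv2.imwrite('pics/zs.png',a)
b=cv2.resize(p[145:260,350:460],None,fx=5,fy=5,interpolation=cv2.INTER_CUBIC);cv2.imwrite('pics/zr.png',b)
s=cv2.imread('pics/side0.png');cv2.imwrite('pics/zss.png',cv2.resize(s[140:310,150:370],None,fx=3.5,fy=3.5,interpolation=cv2.INTER_CUBIC))
c=calibration('top');P=cloud(d,c)
for (u,v) in [(438,205),(430,200),(391,193),(275,176),(273,174),(277,180),(237,177),(232,205),(205,175),(180,175),(320,300)]: print(u,v,np.round(P[v,u],4))
hsv=cv2.cvtColor(p,cv2.COLOR_BGR2HSV)
m=((hsv[...,0]<18)&(hsv[...,1]>120)&(hsv[...,2]>100)).astype('uint8');M=np.zeros_like(m);M[165:245,420:460]=m[165:245,420:460]
M&=(P[...,2]>.085).astype('uint8')
Q=P[M>0];z=np.median(Q[:,2]);print(len(Q),z)
ct=max(cv2.findContours(M,0,1)[0],key=cv2.contourArea);W=np.array([ray(x,y,z,c)[:2] for x,y in ct[:,0]],dtype='f4')
print(cv2.minAreaRect(W),cv2.boundingRect(ct))
Qt=Q[abs(Q[:,2]-z)<.005];print(len(Qt),Qt.min(0),Qt.max(0)); print(cv2.minAreaRect(Qt[:,:2].astype('f4')))
E
```

```text
438 205 [ 0.4564 -0.2901  0.0938]
430 200 [ 0.4693 -0.2763  0.0836]
391 193 [ 0.486  -0.1896  0.0914]
275 176 [0.5147 0.056  0.1666]
273 174 [0.5185 0.0598 0.1682]
277 180 [0.5114 0.0553 0.1418]
237 177 [0.5238 0.1433 0.1245]
232 205 [0.4787 0.1809 0.0166]
205 175 [0.5322 0.2155 0.1147]
180 175 [0.5257 0.2562 0.1497]
320 300 [ 0.2495 -0.0261  0.0039]
604 0.09197415599015701
((0.4690077006816864, -0.2949102818965912), (0.03463379666209221, 0.09127801656723022), 74.96971893310547) (428, 178, 24, 41)
602 [ 0.42857996 -0.32240874  0.0880385 ] [ 0.5170644  -0.26731964  0.09621014]
((0.4692251682281494, -0.2951764464378357), (0.035733260214328766, 0.09141312539577484), 75.44400024414062)
```

View pics/zs.png

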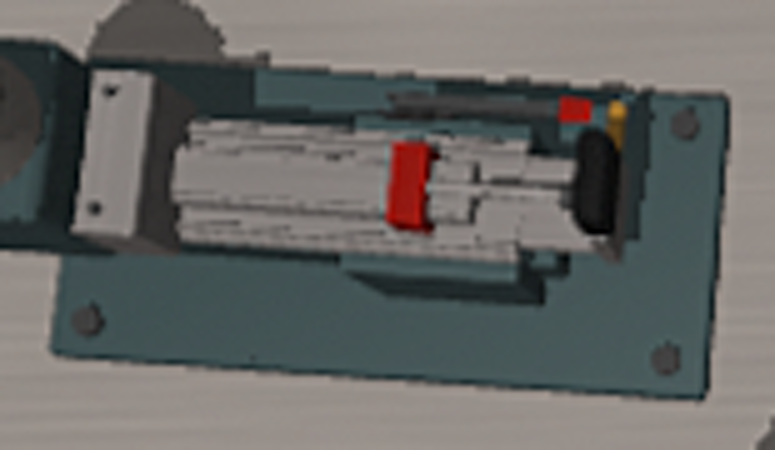

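View pics/zr.png

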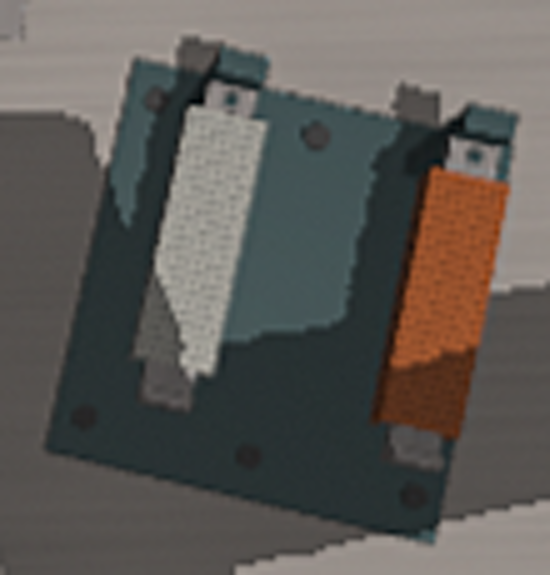

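View pics/zss.png

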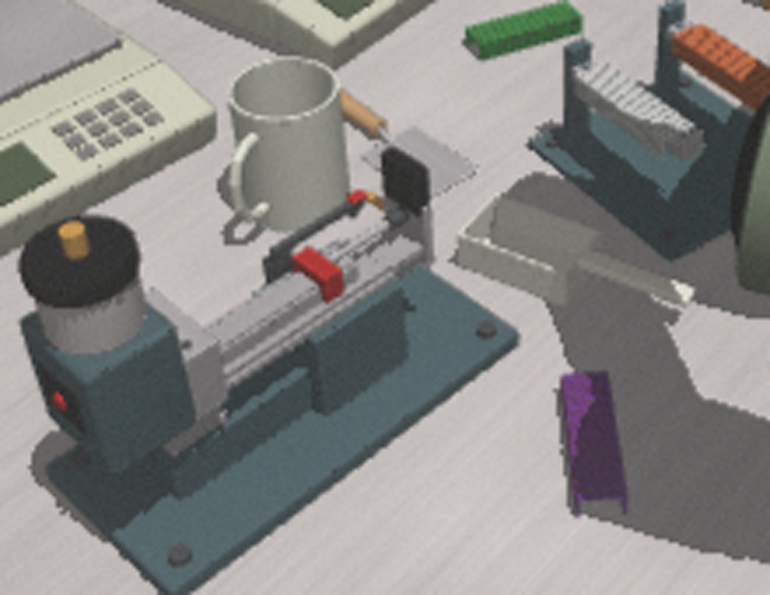

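```bash
python3 - <<'E'
from h import *
p=cv2.imread('pics/top0.png');d=np.load('pics/top0.npy');c=calibration('top');P=cloud(d,c)
zs=lambda x,y:((x+.5)/5-.5+155,(y+.5)/5-.5+140)
zr=lambda x,y:((x+.5)/5-.5+350,(y+.5)/5-.5+145)
zb=np.median(P[198:208,215:240,2]);print('base z',zb)
B=[ray(*zs(*q),zb,c) for q in[(728,97),(703,397),(52,352)]];
for b in B:print(np.round(b,4))
print(np.linalg.norm(B[0]-B[1]),np.linalg.norm(B[1]-B[2]), 'mid',(B[0]+B[2])/2)
e=B[2]-B[1];print('y yaw deg',np.degrees(np.arctan2(e[1],e[0])));e=B[0]-B[1];print('x yaw',np.degrees(np.arctan2(e[1],e[0])))
# nose block top z .15 : front edge
for q in[(152,75),(133,237),(92,70),(75,235)]:print('nose',np.round(ray(*zs(*q),.15,c),4))
hsv=cv2.cvtColor(p,cv2.COLOR_BGR2HSV)
# red follower
m=((hsv[...,0]<8)|(hsv[...,0]>172))&(hsv[...,1]>150)&(P[...,2]>.118)&(P[...,2]<.13)
m[:,:150]=0;m[:,310:]=0;m[:140]=0;m[230:]=0
for n,s in(('fol',np.s_[:,225:250]),('latch',np.s_[:,260:280])):
    Q=P[s][m[s]];print(n,len(Q),Q.mean(0),cv2.minAreaRect(Q[:,:2].astype('f4')))
# black grip
m=(hsv[...,2]<60)&(P[...,2]>.157)&(P[...,2]<.175);m[:,:262]=0;m[:,285:]=0;m[:155]=0;m[195:]=0
Q=P[m];print('grip',len(Q),Q.mean(0),cv2.minAreaRect(Q[:,:2].astype('f4')))
# copper
for q in[(428,168),(510,183),(460,437),(388,425)]:print('cop',np.round(ray(*zr(*q),.0925,c),4))
m=((hsv[...,0]<18)&(hsv[...,1]>120)&(P[...,2]>.086)&(P[...,2]<.1)).astype('uint8');m[:165]=0;m[250:]=0;m[:,:420]=0;m[:,460:]=0
ct=max(cv2.findContours(m,0,1)[0],key=cv2.contourArea);print(cv2.minAreaRect(np.array([ray(x,y,.0925,c)[:2] for x,y in ct[:,0]],dtype='f4')))
# rack base 
for q in[(135,58),(48,450),(433,543)]:print('rack',np.round(ray(*zr(*q),.012,c),4))
print(P[(160,220),(382,400),2])
# core: points at .111<z<.119
m=(P[...,2]>.111)&(P[...,2]<.119);m[:,:190]=0;m[:,232:]=0;m[:150]=0;m[200:]=0
Q=P[m];print('core',len(Q),cv2.minAreaRect(Q[:,:2].astype('f4')))
for u in (195,205,215,225):print(u,np.round(P[160:196,u,2],3))
E
```

```text
base z 0.018063625370926317
[0.5877 0.0144 0.0181]
[0.4409 0.0286 0.0181]
[0.4704 0.3425 0.0181]
0.14754037945148907 0.315309499896912 mid [0.52908943 0.17844457 0.01806363]
y yaw deg 84.62500683206609
x yaw -5.537165194372934
nose [0.569  0.2468 0.15  ]
nose [0.5002 0.2528 0.15  ]
nose [0.5719 0.2722 0.15  ]
nose [0.5017 0.277  0.15  ]
fol 118 [0.52504085 0.14503936 0.12413294] ((0.5250271558761597, 0.14528238773345947), (0.015467947348952293, 0.03410310670733452), 83.9031753540039)
latch 27 [0.55711385 0.07410945 0.1224673 ] ((0.5580522418022156, 0.07366201281547546), (0.00972759909927845, 0.01101994700729847), 2.8937532901763916)
grip 136 [0.51734483 0.06060251 0.1665442 ] ((0.5184211730957031, 0.06105601042509079), (0.013453677296638489, 0.04021431505680084), 84.37398529052734)
cop [ 0.5164 -0.2883  0.0925]
cop [ 0.5087 -0.3239  0.0925]
cop [ 0.3975 -0.2944  0.0925]
cop [ 0.4035 -0.2637  0.0925]
((0.4580236077308655, -0.29081329703330994), (0.036553751677274704, 0.11526646465063095), 74.9697265625)
rack [ 0.5913 -0.173   0.012 ]
rack [ 0.4004 -0.1232  0.012 ]
rack [ 0.3522 -0.303
[... 344 characters left out ...]
019 0.019 0.021 0.016 0.02 ]
205 [0.017 0.016 0.017 0.018 0.1   0.103 0.108 0.1   0.1   0.1   0.115 0.115
 0.114 0.112 0.115 0.115 0.113 0.115 0.114 0.115 0.115 0.107 0.102 0.102
 0.099 0.106 0.105 0.1   0.101 0.053 0.037 0.022 0.018 0.015 0.019 0.019]
215 [0.018 0.015 0.018 0.02  0.02  0.1   0.104 0.105 0.098 0.1   0.111 0.115
 0.113 0.113 0.113 0.114 0.115 0.111 0.117 0.116 0.112 0.112 0.102 0.102
 0.1   0.102 0.107 0.1   0.102 0.058 0.048 0.033 0.018 0.02  0.02  0.018]
225 [0.019 0.018 0.017 0.015 0.016 0.02  0.096 0.104 0.099 0.098 0.101 0.116
 0.113 0.114 0.116 0.114 0.115 0.116 0.112 0.113 0.115 0.113 0.11  0.099
 0.102 0.097 0.102 0.105 0.101 0.101 0.096 0.092 0.096 0.095 0.089 0.017]
```

```bash
cat >> h.py <<'E'
from scipy.spatial.transform import Rotation as R
YAW=np.radians(-5.5);XS=np.array([np.cos(YAW),np.sin(YAW)]);YS=np.array([-np.sin(YAW),np.cos(YAW)])
OS=np.array([.5248,.1503])
def S(x,y): return OS+x*XS+y*YS
def down(yx): # tool x at world yaw yx (deg), z down
    a=np.radians(yx);x=np.array([np.cos(a),np.sin(a),0]);z=np.array([0,0,-1.]);return np.stack([x,np.cross(z,x),z],1)
def plan(tp,tyaw,long=None,nmin=1,vmax=45,wmax=.14):
    s=sensors.observe();p=s['eef_pos'];r=R.from_matrix(s['ee_rot'])
    t=R.from_matrix(down(tyaw));rv=(r.inv()*t).as_rotvec()
    if long: # choose spin the other way round
        a=np.linalg.norm(rv);rv=rv/a*(a-2*np.pi)
    dp=(np.array(tp)-p)*1000
    n=max(nmin,int(np.ceil(max(np.abs(rv).max()/wmax,np.linalg.norm(dp)/vmax))))
    print('clock',s['clock'],'q',np.round(s['q'],2),'n',n,'rv',np.round(rv,3),'dp world',np.round(dp,1),'toolframe',np.round(r.inv().apply(dp),1))
    for i in range(n):
        ri=r*R.from_rotvec(rv*i/n);print(np.round(rv/n,3).tolist(),np.round(ri.inv().apply(dp/n),1).tolist())
E
python3 - <<'E'
from h import *
print([x for x in dir(bot) if x[0]!='_'])
d=np.load('pics/top0.npy');c=calibration('top');P=cloud(d,c)
L=[]
for u in range(192,230):
    col=P[160:196,u]; k=(col[:,2]>.1105)&(col[:,2]<.12); v=np.arange(160,196)[k]
    L.append(ray(u,v.mean(),.115,c)[:2])
L=np.array(L);q=np.polyfit(L[:,1],L[:,0],1);print('core line',q,'yaw',np.degrees(np.arctan(q[0])),np.std(L[:,0]-np.polyval(q,L[:,1])))
for l in L[::6]:print(np.round(np.r_[(l-OS)@XS,(l-OS)@YS],4))
plan([.48,-.02,.26],174.5)
plan([.48,-.02,.26],174.5,True)
E
```

```text
['Unreachable', 'finger_overhang']
core line [0.09527358 0.51204453] yaw 5.442346786983954 0.0003963405351744207
[0.0013 0.0941]
[0.0011 0.0809]
[0.0009 0.0677]
[0.0007 0.0545]
[0.0016 0.0414]
[0.0015 0.0283]
[0.0013 0.0151]
clock 0.1 q [-1.28  0.33 -0.19  1.05  0.    1.44] n 19 rv [-0.000e+00 -2.000e-03 -2.621e+00] dp world [253.5 480.6  50.3] toolframe [ 429.  -333.5  -49.7]
[-0.0, -0.0, -0.138] [22.6, -17.6, -2.6]
[-0.0, -0.0, -0.138] [24.8, -14.3, -2.6]
[-0.0, -0.0, -0.138] [26.5, -10.7, -2.6]
[-0.0, -0.0, -0.138] [27.7, -7.0, -2.6]
[-0.0, -0.0, -0.138] [28.4, -3.1, -2.6]
[-0.0, -0.0, -0.138] [28.6, 0.8, -2.6]
[-0.0, -0.0, -0.138] [28.2, 4.8, -2.6]
[-0.0, -0.0, -0.138] [27.3, 8.6, -2.6]
[-0.0, -0.0, -0.138] [25.8, 12.3, -2.6]
[-0.0, -0.0, -0.138] [23.9, 15.7, -2.6]
[-0.0, -0.0, -0.138] [21.5, 18.8, -2.6]
[-0.0, -0.0, -0.138] [18.7, 21.6, -2.6]
[-0.0, -0.0, -0.138] [15.6, 24.0, -2.6]
[-0.0, -0.0, -0.138] [12.1, 25.9, -2.7]
[-0.0, -0.0, -0.138] [8.5, 27.3, -2.7]
[-0.0, -0.0, -0.138] [4.6, 28.2, -2.7]
[-0.0, -0.0, -0.138] [0.7, 28.6, -2.7]
[-0.0, -0.0, -0.138] [-3.2, 28.4, -2.7]
[-0
[... 510 characters left out ...]
.5, -19.8, -1.8]
[0.0, 0.0, 0.136] [-6.2, -19.2, -1.8]
[0.0, 0.0, 0.136] [-8.7, -18.2, -1.8]
[0.0, 0.0, 0.136] [-11.1, -16.8, -1.8]
[0.0, 0.0, 0.136] [-13.2, -15.2, -1.8]
[0.0, 0.0, 0.136] [-15.2, -13.2, -1.8]
[0.0, 0.0, 0.136] [-16.8, -11.1, -1.8]
[0.0, 0.0, 0.136] [-18.2, -8.7, -1.8]
[0.0, 0.0, 0.136] [-19.2, -6.2, -1.8]
[0.0, 0.0, 0.136] [-19.8, -3.5, -1.8]
[0.0, 0.0, 0.136] [-20.1, -0.8, -1.8]
[0.0, 0.0, 0.136] [-20.0, 1.9, -1.8]
[0.0, 0.0, 0.136] [-19.6, 4.6, -1.9]
[0.0, 0.0, 0.136] [-18.8, 7.2, -1.9]
[0.0, 0.0, 0.136] [-17.6, 9.7, -1.9]
[0.0, 0.0, 0.136] [-16.2, 12.0, -1.9]
[0.0, 0.0, 0.136] [-14.4, 14.1, -1.9]
[0.0, 0.0, 0.136] [-12.3, 15.9, -1.9]
[0.0, 0.0, 0.136] [-10.1, 17.4, -1.9]
```

>>> {"fn": "step_arm", "kwargs": {
  "increments": [0, 0, 0.1, 0, 0, -20, 0.1, 0, 0, 0.1, 0, 0, -20, 0.1, 0, 0, 0, 0, 0, -10, 0.1, 0, 0, 0, 0, 0, 0, 0.1, 0, 0, 0, 0, 0, 0, 0.1, 0, 0, 0, 0, 0, 0, 0.1, 0, 0, 0, 0, 0, 0, 0.1, 0, 0, 0, 0, 0, 0, 0.1, 0, 0, 0, 0, 0, 0, 0.1, 0, 0, 0, 0, 0, 0, 0.1]
}}

```text
clock: 1.1
eef_pos: [0.2255, -0.4972, 0.255]
ee_rot: [[0.975, 0.222, -0.004], [0.222, -0.975, 0.012], [-0.001, -0.013, -1.0]]
contact_force: [-1.1, 0.2, -0.5]
gripper_width: 0.548
```

```bash
sed -i 's/\.5248,\.1503/.5258,.1502/' h.py; python3 - <<'E'
from h import *
print(sensors.observe()['q'],S(0,-.09))
plan(np.r_[S(0,-.09),.26],174.5,nmin=20)
E
```

```text
[-1.28023689e+00  3.03997956e-01 -1.08734068e-01  1.17080062e+00
  2.67813967e-05  1.63747417e+00] [0.51717388 0.06061434]
clock 1.1 q [-1.28  0.3  -0.11  1.17  0.    1.64] n 21 rv [-0.004 -0.018 -2.822] dp world [291.7 557.8   5. ] toolframe [ 408.2 -479.1    0.7]
[-0.0, -0.001, -0.134] [19.4, -22.8, 0.0]
[-0.0, -0.001, -0.134] [22.3, -20.0, 0.0]
[-0.0, -0.001, -0.134] [24.8, -16.8, -0.0]
[-0.0, -0.001, -0.134] [26.8, -13.4, -0.0]
[-0.0, -0.001, -0.134] [28.4, -9.6, -0.1]
[-0.0, -0.001, -0.134] [29.4, -5.8, -0.1]
[-0.0, -0.001, -0.134] [29.9, -1.8, -0.1]
[-0.0, -0.001, -0.134] [29.9, 2.3, -0.1]
[-0.0, -0.001, -0.134] [29.3, 6.2, -0.2]
[-0.0, -0.001, -0.134] [28.2, 10.1, -0.2]
[-0.0, -0.001, -0.134] [26.6, 13.8, -0.2]
[-0.0, -0.001, -0.134] [24.5, 17.2, -0.2]
[-0.0, -0.001, -0.134] [22.0, 20.4, -0.2]
[-0.0, -0.001, -0.134] [19.1, 23.1, -0.3]
[-0.0, -0.001, -0.134] [15.8, 25.5, -0.3]
[-0.0, -0.001, -0.134] [12.2, 27.4, -0.3]
[-0.0, -0.001, -0.134] [8.5, 28.8, -0.3]
[-0.0, -0.001, -0.134] [4.5, 29.6, -0.3]
[-0.0, -0.001, -0.134] [0.5, 30.0, -0.3]
[-0.0, -0.001, -0.134] [-3.5, 29.8, -0.3]
[-0.0, -0.001, -0.134] [-7.5, 29.0, -0.3]
```

>>> {"fn": "step_arm", "kwargs": {
  "increments": [0, 0, -0.134, 19.4, -22.8, 0, 0.1, 0, 0, -0.134, 22.3, -20, 0, 0.1, 0, 0, -0.134, 24.8, -16.8, 0, 0.1, 0, 0, -0.134, 26.8, -13.4, 0, 0.1, 0, 0, -0.134, 28.4, -9.6, 0, 0.1, 0, 0, -0.134, 29.4, -5.8, 0, 0.1, 0, 0, -0.134, 29.9, -1.8, 0, 0.1, 0, 0, -0.134, 29.9, 2.3, 0, 0.1, 0, 0, -0.134, 29.3, 6.2, 0, 0.1, 0, 0, -0.134, 28.2, 10.1, 0, 0.1]
}}

```text
clock: 2.1
eef_pos: [0.362, -0.2229, 0.2569]
ee_rot: [[-0.041, 0.999, -0.002], [0.999, 0.041, 0.01], [0.01, -0.002, -1.0]]
contact_force: [0.4, 0.4, 0.2]
gripper_width: 0.55
```

```bash
python3 - <<'E'
from h import *
plan(np.r_[S(0,-.09),.25],174.5,nmin=10)
E
```

```text
clock 2.1 q [-0.73  0.07 -0.4   1.11  0.01  0.8 ] n 11 rv [ 0.006 -0.01  -1.434] dp world [155.2 283.5  -6.9] toolframe [276.8 166.6   9.5]
[0.001, -0.001, -0.13] [25.2, 15.1, 0.9]
[0.001, -0.001, -0.13] [23.0, 18.3, 0.8]
[0.001, -0.001, -0.13] [20.4, 21.1, 0.8]
[0.001, -0.001, -0.13] [17.5, 23.6, 0.8]
[0.001, -0.001, -0.13] [14.3, 25.7, 0.7]
[0.001, -0.001, -0.13] [10.8, 27.3, 0.7]
[0.001, -0.001, -0.13] [7.2, 28.5, 0.7]
[0.001, -0.001, -0.13] [3.4, 29.2, 0.7]
[0.001, -0.001, -0.13] [-0.4, 29.4, 0.7]
[0.001, -0.001, -0.13] [-4.2, 29.1, 0.6]
[0.001, -0.001, -0.13] [-8.0, 28.3, 0.6]
```

>>> {"fn": "step_arm", "kwargs": {
  "increments": [0, 0, -0.14, 26.5, 17, 0.9, 0.1, 0, 0, -0.14, 24, 20, 0.8, 0.1, 0, 0, -0.14, 21, 23, 0.8, 0.1, 0, 0, -0.14, 18, 26, 0.8, 0.1, 0, 0, -0.14, 14.5, 28, 0.7, 0.1, 0, 0, -0.14, 10.5, 29.7, 0.7, 0.1, 0, 0, -0.14, 6.5, 31, 0.7, 0.1, 0, 0, -0.14, 2, 31.8, 0.7, 0.1, 0, 0, -0.14, -2.2, 32, 0.7, 0.1, 0, 0, -0.14, -6, 31, 0.7, 0.1]
}}

```text
clock: 3.1
eef_pos: [0.5095, 0.0711, 0.2532]
ee_rot: [[-0.998, 0.069, 0.003], [0.069, 0.998, 0.008], [-0.002, 0.008, -1.0]]
contact_force: [0.2, -0.8, 0.9]
gripper_width: 0.552
```

```bash
python3 - <<'E'
from h import *
plan(np.r_[S(0,-.09),.2],174.5)
E
```

```text
clock 3.1 q [-0.01  0.23 -0.21  1.13  0.01  0.06] n 2 rv [0.008 0.002 0.027] dp world [  7.7 -10.5 -53.2] toolframe [ -8.3 -10.3  53.2]
[0.004, 0.001, 0.013] [-4.1, -5.2, 26.6]
[0.004, 0.001, 0.013] [-4.2, -5.0, 26.6]
```

>>> {"fn": "step_arm", "kwargs": {
  "increments": [0.004, 0.001, 0.013, -4.1, -5.2, 13, 0.1, 0.004, 0.001, 0.013, -4.1, -5, 13, 0.1, 0, 0, 0, 0, 0, 13, 0.1, 0, 0, 0, 0, 0, 13, 0.1, 0, 0, 0, 0, 0, 0, 0.1, 0, 0, 0, 0, 0, 0, 0.1, 0, 0, 0, 0, 0, 0, 0.1, 0, 0, 0, 0, 0, 0, 0.1, 0, 0, 0, 0, 0, 0, 0.1, 0, 0, 0, 0, 0, 0, 0.1]
}}

```text
clock: 4.1
eef_pos: [0.518, 0.0582, 0.198]
ee_rot: [[-0.995, 0.102, 0.0], [0.102, 0.995, -0.001], [-0.0, -0.001, -1.0]]
contact_force: [-0.1, 0.5, -0.2]
gripper_width: 0.55
```

```bash
python3 - <<'E'
from h import *
plan(np.r_[S(0,-.09),.1475],174.5)
p,d=read_camera('side');cv2.imwrite('pics/s1.png',cv2.resize(p[80:310,150:400],None,fx=3,fy=2.6))
E
```

```text
clock 4.1 q [-0.03  0.28 -0.29  1.   -0.    0.07] n 2 rv [-0.001  0.    -0.006] dp world [ -0.8   2.4 -50.5] toolframe [ 1.1  2.4 50.5]
[-0.001, 0.0, -0.003] [0.5, 1.2, 25.2]
[-0.001, 0.0, -0.003] [0.5, 1.2, 25.2]
```

View pics/s1.png

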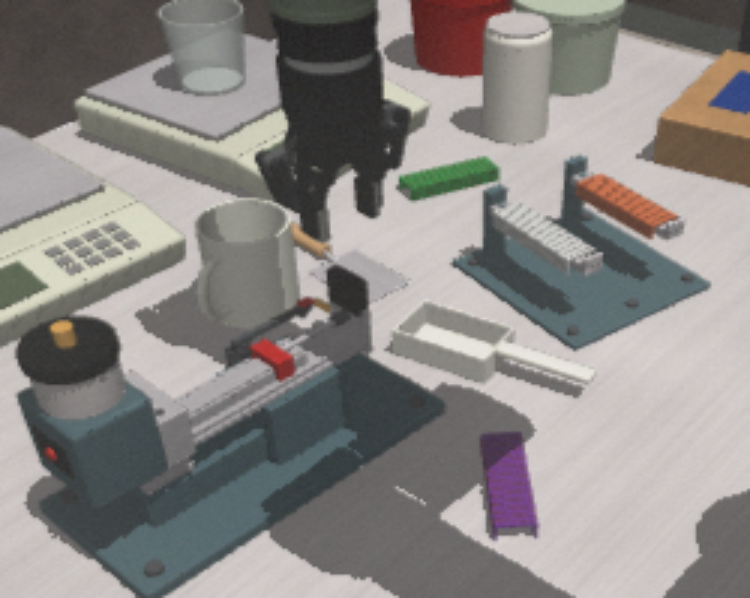

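The open fingers are straddling the black grip (zoom 348,285) from above, and the way down is clear. Going down.

>>> {"fn": "step_arm", "kwargs": {
  "increments": [0, 0, -0.006, 1.1, 2.4, 8, 0.1, 0, 0, 0, 0, 0, 11, 0.1, 0, 0, 0, 0, 0, 11, 0.1, 0, 0, 0, 0, 0, 11, 0.1, 0, 0, 0, 0, 0, 9, 0.1, 0, 0, 0, 0, 0, 0, 0.1, 0, 0, 0, 0, 0, 0, -0.5, 0, 0, 0, 0, 0, 0, -1, 0, 0, 0, 0, 0, 0, -1, 0, 0, 0, 0, 0, 0, -1],
  "grip_force": 40
}}

```text
clock: 5.15
eef_pos: [0.5161, 0.0613, 0.1425]
ee_rot: [[-0.996, 0.094, -0.002], [0.094, 0.996, -0.001], [0.002, -0.001, -1.0]]
contact_force: [1.2, 0.2, -4.0]
gripper_width: 0.145
```

```bash
python3 - <<'E'
from h import *
s=sensors.observe();print((s['eef_pos'][:2]-OS)@XS,(s['eef_pos'][:2]-OS)@YS,s['q'])
plan(np.r_[S(0,-.178),.1475],174.5)
E
```

```text
-0.0011529427688572718 -0.0893790540671015 [-0.02299788  0.32986306 -0.37281851  0.87007683 -0.00124948  0.07158178]
clock 5.15 q [-0.02  0.33 -0.37  0.87 -0.    0.07] n 2 rv [-0.001 -0.002  0.001] dp world [ -7.3 -88.3   5. ] toolframe [ -1.  -88.6  -4.8]
[-0.001, -0.001, 0.001] [-0.5, -44.3, -2.4]
[-0.001, -0.001, 0.001] [-0.5, -44.3, -2.5]
```

>>> {"fn": "step_arm", "kwargs": {
  "increments": [0, 0, 0, 0, -6, 0, -1, 0, 0, 0, 0, -12, 0, -1, 0, 0, 0, 0, -12, 0, -1, 0, 0, 0, 0, -12, 0, -1, 0, 0, 0, 0, -12, 0, -1, 0, 0, 0, 0, -12, 0, -1, 0, 0, 0, 0, -10, 0, -1, 0, 0, 0, 0, -6, 0, -1, 0, 0, 0, 0, -3, 0, -1, 0, 0, 0, 0, 0, 0, -1]
}}

```text
clock: 6.15
eef_pos: [0.508, -0.0266, 0.1425]
ee_rot: [[-0.996, 0.094, 0.001], [0.094, 0.995, 0.013], [0.0, 0.013, -1.0]]
contact_force: [0.2, 0.6, -3.3]
gripper_width: 0.142
```

```bash
python3 - <<'E'
from h import *
s=sensors.observe();print((s['eef_pos'][:2]-OS)@XS,(s['eef_pos'][:2]-OS)@YS,s['contact_force'],s['gripper_width'])
E
```

```text
-0.0007352115844628204 -0.17773800339772475 [ 0.2174868   0.60458302 -3.26616106] 0.14232822471847742
```

>>> {"fn": "step_arm", "kwargs": {
  "increments": [0, 0, 0, 0, -2, 0, -1, 0, 0, 0, 0, -2, 0, -1, 0, 0, 0, 0, -1, 0, -1, 0, 0, 0, 0, 0, 0, -1, 0, 0, 0, 0, 0, 0, 0.1, 0, 0, 0, 0, 0, 0, 0.1, 0, 0, 0, 0, 0, 0, 0.1, 0, 0, 0, 0, 0, -8, 0.1, 0, 0, 0, 0, 0, -20, 0.1, 0, 0, 0, 0, 0, -30, 0.1]
}}

```text
clock: 7.15
eef_pos: [0.5051, -0.0301, 0.2004]
ee_rot: [[-0.996, 0.092, -0.004], [0.092, 0.996, 0.021], [0.006, 0.021, -1.0]]
contact_force: [0.4, 0.5, 0.6]
gripper_width: 0.544
```

```bash
python3 - <<'E'
from h import *
s=sensors.observe();print((s['eef_pos'][:2]-OS)@XS,(s['eef_pos'][:2]-OS)@YS,s['contact_force'],s['gripper_width'])
p,d=read_camera('top');cv2.imwrite('pics/t2.png',cv2.resize(p[130:250,155:465],None,fx=2.5,fy=2.5));cv2.imwrite('pics/t2f.png',p);np.save('pics/t2.npy',d)
p,d=read_camera('side');cv2.imwrite('pics/s2f.png',p);np.save('pics/s2.npy',d);cv2.imwrite('pics/s2.png',cv2.resize(p[80:310,150:400],None,fx=3,fy=2.6))
E
```

```text
-0.0032977672818592435 -0.18144143954538217 [0.43635934 0.4802396  0.59802923] 0.5444882634870949
```

View pics/t2.png

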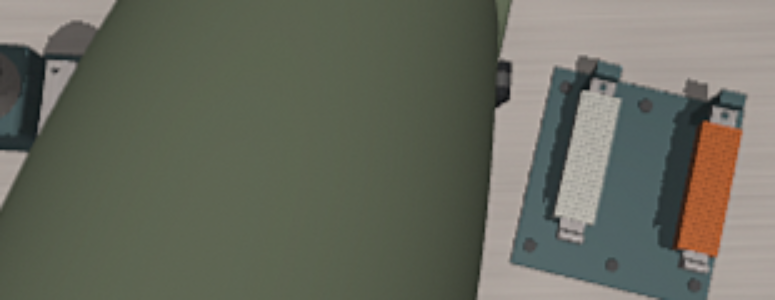

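View pics/s2.png

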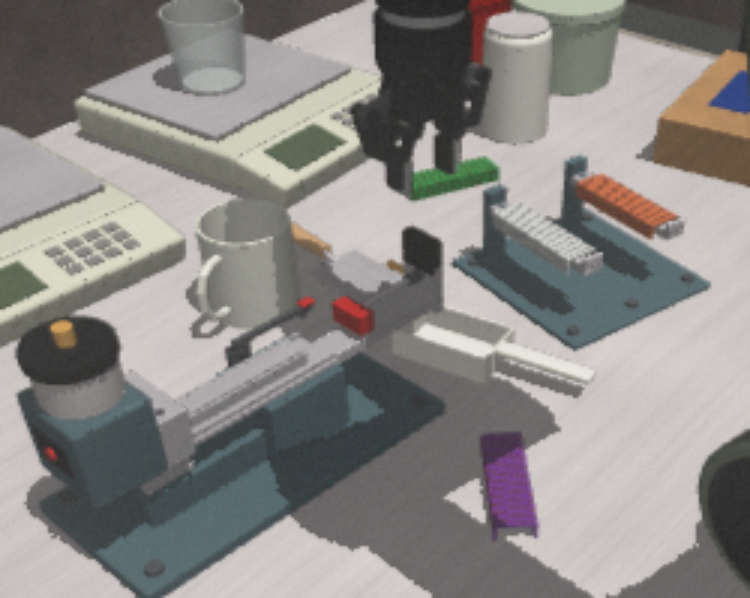

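```bash
python3 - <<'E'
from h import *
p=cv2.imread('pics/t2f.png');d=np.load('pics/t2.npy');c=calibration('top');P=cloud(d,c);hsv=cv2.cvtColor(p,cv2.COLOR_BGR2HSV)
m=((hsv[...,0]<18)&(hsv[...,1]>120)&(P[...,2]>.087)&(P[...,2]<.098)).astype('uint8');m[:165]=0;m[250:]=0;m[:,:420]=0;m[:,460:]=0
ct=max(cv2.findContours(m,0,1)[0],key=cv2.contourArea);print(cv2.minAreaRect(np.array([ray(x,y,.0925,c)[:2] for x,y in ct[:,0]],dtype='f4')))
v,u=np.nonzero(m);L=np.array([ray(a,b,.0925,c)[:2] for a,b in zip(u,v)]);mu=L.mean(0);w,V=np.linalg.eigh(np.cov(L.T));print('top',len(L),mu,np.degrees(np.arctan2(V[1,1],V[0,1])),np.sqrt(12*w))
p=cv2.imread('pics/s2f.png');d=np.load('pics/s2.npy');c=calibration('side');P=cloud(d,c);hsv=cv2.cvtColor(p,cv2.COLOR_BGR2HSV)
m=((hsv[...,0]<18)&(hsv[...,1]>120)&(P[...,2]>.07)&(P[...,2]<.1)&(P[...,0]<.56)&(P[...,1]<-.2)&(P[...,1]>-.36))
Q=P[m];print('side',len(Q),Q.min(0),Q.max(0),np.median(Q[:,2]))
m2=m&(P[...,2]>.0885);v,u=np.nonzero(m2);L=np.array([ray(a,b,.0925,c)[:2] for a,b in zip(u,v)]);print(L.mean(0))
print('grip side');
m=(hsv[...,2]<60)&(P[...,2]>.14)&(P[...,2]<.175)&(P[...,1]<.05)&(P[...,1]>-.06)&(P[...,0]>.46)&(P[...,0]<.56);Q=P[m];print(len(Q),Q.mean(0)); print((Q.mean(0)[:2]-OS)@YS)
plan([mu[0],mu[1],.25],165.5)
E
```

```text
((0.4575735330581665, -0.29069244861602783), (0.036553751677274704, 0.11517128348350525), 74.9697265625)
top 862 [ 0.45711412 -0.29090665] 165.08574002534746 [0.03639361 0.11432367]
side 238 [ 0.39857294 -0.3178618   0.08124957] [ 0.51291967 -0.2608683   0.09606107] 0.09256988266735172
[ 0.45356331 -0.28933997]
grip side
110 [ 0.50366096 -0.02171705  0.15693487]
-0.17324751033733732
clock 7.25 q [-0.22  0.25 -0.31  1.01  0.02 -0.13] n 6 rv [0.02  0.002 0.161] dp world [ -51.7 -260.1   45.3] toolframe [  27.5 -262.8  -50.6]
[0.003, 0.0, 0.027] [4.6, -43.8, -8.4]
[0.003, 0.0, 0.027] [3.4, -43.9, -8.3]
[0.003, 0.0, 0.027] [2.2, -44.0, -8.1]
[0.003, 0.0, 0.027] [1.0, -44.1, -8.0]
[0.003, 0.0, 0.027] [-0.1, -44.1, -7.8]
[0.003, 0.0, 0.027] [-1.3, -44.1, -7.7]
```

>>> {"fn": "step_arm", "kwargs": {
  "increments": [0.004, 0, 0.027, 4.6, -43.8, -7, 0.25, 0.004, 0, 0.027, 3.4, -43.9, -7, 0.25, 0.004, 0, 0.027, 2.2, -44, -7, 0.25, 0.003, 0, 0.027, 1, -44, -7, 0.25, 0.003, 0, 0.027, 0, -44, -7, 0.25, 0.003, 0, 0.027, 0, -40, 0, 0.25, 0, 0, 0, 0, 0, 0, 0.25, 0, 0, 0, 0, 0, 0, 0.25, 0, 0, 0, 0, 0, 0, 0.25, 0, 0, 0, 0, 0, 0, 0.25]
}}

```text
clock: 8.25
eef_pos: [0.4555, -0.2953, 0.2407]
ee_rot: [[-0.968, 0.253, 0.005], [0.253, 0.968, -0.007], [-0.007, -0.005, -1.0]]
contact_force: [-0.6, -0.2, 0.0]
gripper_width: 0.622
```

```bash
python3 - <<'E'
from h import *
plan([.457,-.291,.12],165.1)
E
```

```text
clock 8.25 q [-0.71  0.29 -0.17  1.11 -0.   -0.45] n 3 rv [-0.005  0.007  0.005] dp world [   1.5    4.3 -120.7] toolframe [  0.5   5.2 120.7]
[-0.002, 0.002, 0.002] [0.2, 1.7, 40.2]
[-0.002, 0.002, 0.002] [0.1, 1.7, 40.2]
[-0.002, 0.002, 0.002] [-0.0, 1.6, 40.2]
```

>>> {"fn": "step_arm", "kwargs": {
  "increments": [-0.005, 0.007, 0.005, 0.5, 5, 18, 0.25, 0, 0, 0, 0, 0, 22, 0.25, 0, 0, 0, 0, 0, 22, 0.25, 0, 0, 0, 0, 0, 22, 0.25, 0, 0, 0, 0, 0, 18, 0.25, 0, 0, 0, 0, 0, 10, 0.25, 0, 0, 0, 0, 0, 0, 0.25, 0, 0, 0, 0, 0, 0, 0.25, 0, 0, 0, 0, 0, 0, 0.25, 0, 0, 0, 0, 0, 0, 0.25]
}}

```text
clock: 9.25
eef_pos: [0.4612, -0.2819, 0.1285]
ee_rot: [[-0.97, 0.242, 0.004], [0.242, 0.97, -0.002], [-0.004, -0.001, -1.0]]
contact_force: [0.2, 0.1, 0.7]
gripper_width: 0.626
```

```bash
python3 - <<'E'
from h import *
plan([.457,-.291,.0875],165.1)
p,d=read_camera('side');cv2.imwrite('pics/s3.png',cv2.resize(p[80:230,280:440],None,fx=4.5,fy=4));np.save('pics/s3.npy',d)
p,d=read_camera('top');cv2.imwrite('pics/t3.png',cv2.resize(p[130:270,350:480],None,fx=4,fy=4))
E
```

```text
clock 9.25 q [-0.69  0.37 -0.35  0.85  0.   -0.44] n 1 rv [-0.001  0.004  0.016] dp world [ -4.2  -9.1 -41. ] toolframe [ 2.1 -9.8 41. ]
[-0.001, 0.004, 0.016] [2.1, -9.8, 41.0]
```

View pics/s3.png

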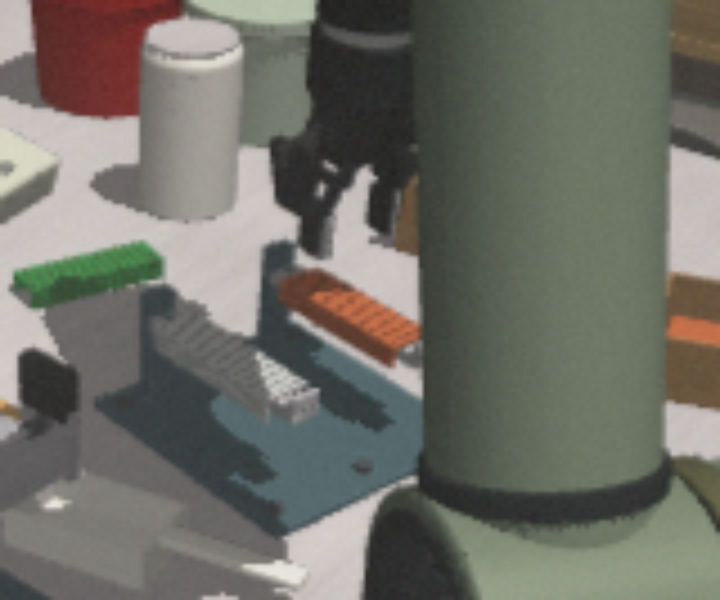

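View pics/t3.png

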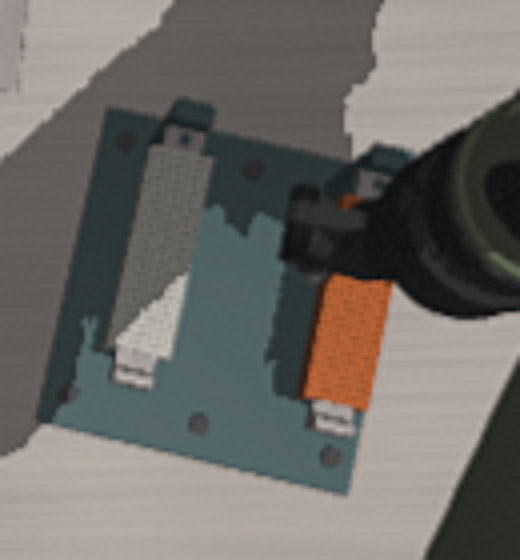

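>>> {"fn": "step_arm", "kwargs": {
  "increments": [0, 0.004, 0.016, 1.5, -4, 0, 0.25, 0, 0, 0, 0.6, -3.5, 0, 0.25, 0, 0, 0, 0, 0, 0, 0.25, 0, 0, 0, 0, 0, 0, 0.25, 0, 0, 0, 0, 0, 0, 0.25, 0, 0, 0, 0, 0, 0, 0.25, 0, 0, 0, 0, 0, 0, 0.25, 0, 0, 0, 0, 0, 0, 0.25, 0, 0, 0, 0, 0, 0, 0.25, 0, 0, 0, 0, 0, 0, 0.25]
}}

```text
clock: 10.35
eef_pos: [0.4571, -0.2901, 0.1292]
ee_rot: [[-0.966, 0.26, 0.001], [0.26, 0.966, -0.002], [-0.001, -0.002, -1.0]]
contact_force: [-0.1, -1.3, -0.3]
gripper_width: 0.629
```

```bash
python3 - <<'E'
from h import *
plan([.457,-.291,.0875],165.1)
E
```

```text
clock 10.35 q [-0.7   0.38 -0.34  0.85 -0.   -0.44] n 1 rv [-0.002  0.001 -0.003] dp world [ -0.1  -0.9 -41.7] toolframe [-0.1 -0.8 41.7]
[-0.002, 0.001, -0.003] [-0.1, -0.8, 41.7]
```

>>> {"fn": "step_arm", "kwargs": {
  "increments": [0, 0, 0, 0, -0.4, 5, 0.25, 0, 0, 0, 0, 0, 8, 0.25, 0, 0, 0, 0, 0, 8, 0.25, 0, 0, 0, 0, 0, 8, 0.25, 0, 0, 0, 0, 0, 6, 0.25, 0, 0, 0, 0, 0, 3, 0.25, 0, 0, 0, 0, 0, 0, 0.25, 0, 0, 0, 0, 0, 0, 0.25, 0, 0, 0, 0, 0, 0, 0.25, 0, 0, 0, 0, 0, 0, 0.25]
}}

```text
clock: 11.35
eef_pos: [0.4566, -0.2902, 0.087]
ee_rot: [[-0.966, 0.26, -0.0], [0.26, 0.966, -0.001], [0.0, -0.001, -1.0]]
contact_force: [0.5, -0.9, -1.0]
gripper_width: 0.626
```

```bash
python3 - <<'E'
from h import *
plan([.457,-.291,.0875],165.1)
p,d=read_camera('top');cv2.imwrite('pics/t4.png',cv2.resize(p[130:270,350:480],None,fx=4,fy=4))
p,d=read_camera('side');cv2.imwrite('pics/s4.png',cv2.resize(p[80:230,280:440],None,fx=4.5,fy=4))
E
```

```text
clock 11.35 q [-0.7   0.42 -0.39  0.76 -0.   -0.44] n 1 rv [-0.001 -0.    -0.003] dp world [ 0.4 -0.8  0.5] toolframe [-0.6 -0.6 -0.5]
[-0.001, -0.0, -0.003] [-0.6, -0.6, -0.5]
```

View pics/s4.png

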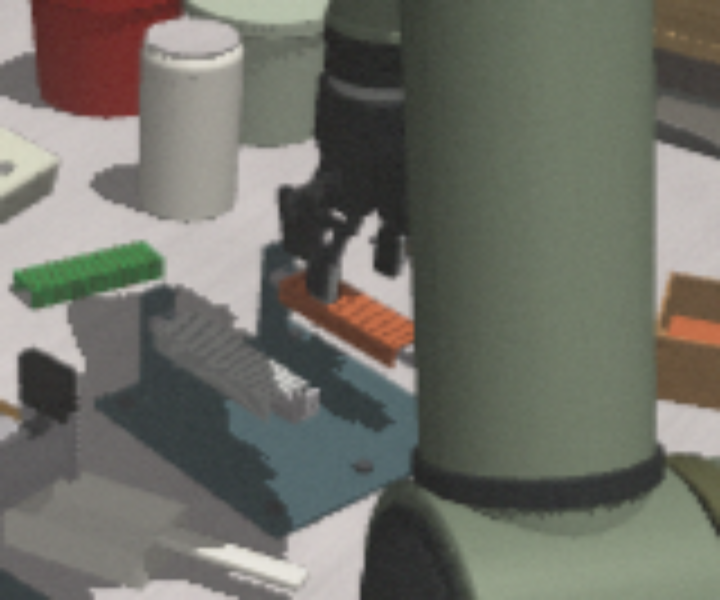

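```bash
python3 - <<'E'
from h import *
p,d=read_camera('side');c=calibration('side');P=cloud(d,c)
g=p.max(-1)<75
for n,(u0,u1,v0,v1) in {'L':(342,362,125,160),'R':(360,376,125,155)}.items():
    m=np.zeros_like(g);m[v0:v1,u0:u1]=True;m&=g&(P[...,0]>.4)&(P[...,0]<.52)&(P[...,1]>-.36)&(P[...,1]<-.22)
    Q=P[m];o=Q[np.argsort(Q[:,2])][:8];print(n,len(Q),np.round(o,4))
E
```

```text
L 352 [[ 0.4796 -0.3118  0.0913]
 [ 0.4754 -0.3049  0.0928]
 [ 0.5171 -0.305   0.0946]
 [ 0.471  -0.2977  0.0947]
 [ 0.4665 -0.2595  0.1127]
 [ 0.4575 -0.2558  0.1184]
 [ 0.4597 -0.2537  0.1186]
 [ 0.4663 -0.2526  0.12  ]]
R 183 [[ 0.4484 -0.317   0.1125]
 [ 0.4526 -0.3176  0.1142]
 [ 0.4447 -0.3165  0.1142]
 [ 0.449  -0.3174  0.1157]
 [ 0.4567 -0.318   0.116 ]
 [ 0.4409 -0.3158  0.1161]
 [ 0.4452 -0.3167  0.1175]
 [ 0.4476 -0.3205  0.1184]]
```

```bash
python3 - <<'E'
from h import *
p,d=read_camera('side');c=calibration('side');P=cloud(d,c)
a=np.radians(165.1);X=np.array([np.cos(a),np.sin(a)]);Y=np.array([-X[1],X[0]])
r=P[...,:2]-np.array([.457,-.291]);lx=r@X;ly=r@Y
for u in range(348,358):
    print(u,[(v,round(lx[v,u]*1e3),round(ly[v,u]*1e3),round(P[v,u,2]*1e3)) for v in range(146,158)])
E
```

```text
348 [(146, -7, -38, 140), (147, -5, -40, 138), (148, -5, -39, 134), (149, -2, -42, 133), (150, -6, -38, 127), (151, -5, -39, 124), (152, -5, -38, 120), (153, -31, -12, 93), (154, -28, -14, 91), (155, -27, -15, 88), (156, -27, -15, 84), (157, -26, -15, 81)]
349 [(146, -2, -40, 144), (147, 1, -42, 142), (148, 1, -41, 139), (149, 2, -42, 136), (150, 1, -40, 131), (151, -1, -38, 125), (152, 1, -40, 124), (153, 0, -39, 119), (154, -25, -14, 93), (155, -22, -16, 91), (156, -23, -15, 87), (157, -19, -18, 86)]
350 [(146, 2, -39, 146), (147, 1, -38, 141), (148, 2, -39, 138), (149, 4, -40, 136), (150, 7, -42, 135), (151, 4, -40, 129), (152, 6, -41, 127), (153, 7, -41, 124), (154, -1, -33, 113), (155, -19, -15, 92), (156, -18, -15, 89), (157, -19, -14, 84)]
351 [(146, 7, -40, 148), (147, 9, -41, 146), (148, 8, -40, 142), (149, 6, -38, 136), (150, 9, -40, 135), (151, 8, -39, 131), (152, 8, -39, 127), (153, 8, -38, 123), (154, 9, -39, 121), (155, -16, -13, 93), (156, -17, -12, 89), (157, -14, -15, 88)]
352 [(146, 6, -35, 146), (147, 6, -34, 142), (148, 11, -38, 142), (149, 7, -34, 135), (150, 9, 
[... 692 characters left out ...]
 11, -27, 142), (148, 11, -27, 138), (149, 12, -27, 135), (150, 11, -26, 131), (151, -27, 14, 91), (152, -22, 9, 92), (153, -20, 8, 90), (154, -14, 2, 92), (155, -9, -2, 92), (156, -5, -7, 93), (157, 1, -12, 94)]
356 [(146, -148, 142, -1), (147, -143, 136, 0), (148, -139, 133, -1), (149, -133, 128, 0), (150, -27, 18, 93), (151, -25, 16, 92), (152, -23, 14, 90), (153, -16, 8, 92), (154, -12, 5, 92), (155, -5, -2, 95), (156, -3, -4, 93), (157, 1, -8, 93)]
357 [(146, -142, 140, 4), (147, -139, 138, 1), (148, -135, 134, 0), (149, -131, 130, 0), (150, -121, 120, 5), (151, -21, 16, 94), (152, -18, 14, 92), (153, -14, 11, 92), (154, -11, 8, 91), (155, -6, 3, 92), (156, 0, -2, 94), (157, 2, -4, 92)]
```

```bash
python3 - <<'E'
from h import *
d=np.load('pics/s2.npy');p=cv2.imread('pics/s2f.png');c=calibration('side');P=cloud(d,c)
r=P[...,:2]-np.array([.5051,-.0301]);lx=r@XS;ly=r@YS
m=(abs(lx)<.03)&(abs(ly)<.06)&(P[...,2]>.172)&(P[...,2]<.3)
v,u=np.nonzero(m);print(u.min(),u.max(),v.min(),v.max())
for uu in range(u.min(),u.max()+1,2):
    k=u==uu; 
    if k.any():
        i=v[k].max();print(uu,i,np.round(np.r_[lx[i,uu],ly[i,uu],P[i,uu,2]]*1e3))
cv2.imwrite('pics/s2z.png',cv2.resize(p[80:180,260:330],None,fx=6,fy=6,interpolation=cv2.INTER_NEAREST))
E
```

```text
270 310 117 154
270 134 [ 12.  57. 295.]
272 139 [ 12.  51. 278.]
274 140 [  4.  52. 280.]
276 141 [ -3.  52. 279.]
278 142 [ -9.  52. 279.]
280 152 [ 11.  28. 231.]
282 153 [  6.  26. 229.]
284 154 [ -4.  29. 232.]
286 154 [ -8.  26. 233.]
288 135 [-10.  19. 284.]
290 132 [-15.  17. 294.]
294 126 [ 13. -25. 282.]
296 144 [ 10. -27. 230.]
298 145 [ -0. -25. 232.]
300 146 [ -8. -23. 233.]
302 145 [ -9. -30. 234.]
304 132 [ -9. -37. 269.]
306 128 [ -6. -47. 275.]
308 128 [ -8. -53. 273.]
310 124 [-10. -58. 283.]
```

View pics/s2z.png

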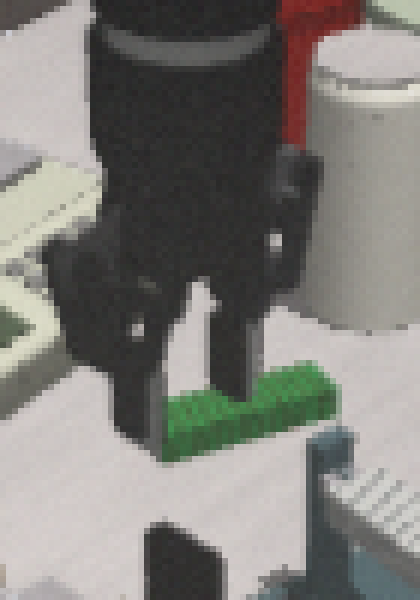

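View pics/t4.png

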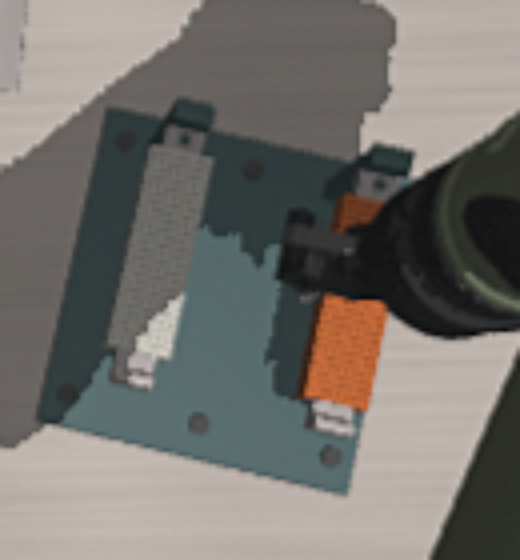

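The side depth puts the open fingertips about 30 mm higher than the stated overhang implies: tips at z≈0.117 with the TCP at 0.087, and the same offset shows in the earlier picture. I'll lower in steps and re-measure.

>>> {"fn": "step_arm", "kwargs": {
  "increments": [0, 0, 0, 0, 0, 4, 0.25, 0, 0, 0, 0, 0, 6, 0.25, 0, 0, 0, 0, 0, 6, 0.25, 0, 0, 0, 0, 0, 4, 0.25, 0, 0, 0, 0, 0, 2, 0.25, 0, 0, 0, 0, 0, 0, 0.25, 0, 0, 0, 0, 0, 0, 0.25, 0, 0, 0, 0, 0, 0, 0.25, 0, 0, 0, 0, 0, 0, 0.25, 0, 0, 0, 0, 0, 0, 0.25]
}}

```text
clock: 12.55
eef_pos: [0.4564, -0.2901, 0.0628]
ee_rot: [[-0.966, 0.26, -0.001], [0.26, 0.966, -0.001], [0.001, -0.001, -1.0]]
contact_force: [0.5, -0.0, -0.1]
gripper_width: 0.626
```

```bash
python3 - <<'E'
from h import *
plan([.457,-.291,.054],165.1)
p,d=read_camera('side');cv2.imwrite('pics/s5.png',cv2.resize(p[120:190,330:400],None,fx=8,fy=8));c=calibration('side');P=cloud(d,c)
a=np.radians(165.1);X=np.array([np.cos(a),np.sin(a)]);Y=np.array([-X[1],X[0]])
r=P[...,:2]-np.array([.457,-.291]);lx=r@X;ly=r@Y
for u in range(346,360,2):
    print(u,[(v,round(lx[v,u]*1e3),round(ly[v,u]*1e3),round(P[v,u,2]*1e3)) for v in range(150,170,1) if ly[v,u]<-.02 and P[v,u,2]>.04][-3:])
E
```

```text
clock 12.55 q [-0.7   0.45 -0.42  0.7  -0.   -0.44] n 1 rv [-0.001 -0.001 -0.003] dp world [ 0.6 -0.9 -8.8] toolframe [-0.8 -0.7  8.8]
[-0.001, -0.001, -0.003] [-0.8, -0.7, 8.8]
346 [(150, 5, -57, 140), (151, 7, -59, 138)]
348 [(157, -4, -37, 102), (158, -1, -40, 101), (159, 0, -41, 98)]
350 [(159, 12, -44, 106), (160, 8, -40, 99), (161, 2, -33, 89)]
352 [(160, 10, -33, 97), (161, 10, -33, 93), (162, 9, -31, 88)]
354 [(158, 11, -27, 102), (159, 13, -28, 100), (160, 11, -26, 95)]
356 []
358 []
```

View pics/s5.png

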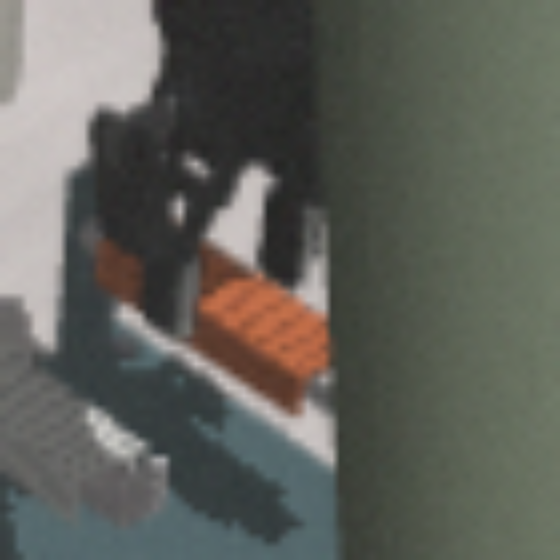

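>>> {"fn": "step_arm", "kwargs": {
  "increments": [0, 0, 0, 0, 0, 4, 0.25, 0, 0, 0, 0, 0, 4, 0.25, 0, 0, 0, 0, 0, 1.5, 0.25, 0, 0, 0, 0, 0, 0, 0.25, 0, 0, 0, 0, 0, 0, 0.1, 0, 0, 0, 0, 0, 0, -0.1, 0, 0, 0, 0, 0, 0, -1, 0, 0, 0, 0, 0, 0, -1, 0, 0, 0, 0, 0, 0, -1, 0, 0, 0, 0, 0, 0, -1],
  "grip_force": 30
}}

```text
clock: 13.6
eef_pos: [0.4565, -0.2902, 0.0526]
ee_rot: [[-0.966, 0.26, -0.0], [0.26, 0.966, -0.001], [0.0, -0.001, -1.0]]
contact_force: [0.8, -0.2, -0.7]
gripper_width: 0.403
```

```bash
python3 - <<'E'
from h import *
plan([.457,-.291,.15],165.1)
p,d=read_camera('side');cv2.imwrite('pics/s6.png',cv2.resize(p[120:190,330:400],None,fx=8,fy=8));c=calibration('side');P=cloud(d,c)
a=np.radians(165.1);X=np.array([np.cos(a),np.sin(a)]);Y=np.array([-X[1],X[0]])
r=P[...,:2]-np.array([.457,-.291]);lx=r@X;ly=r@Y
for u in range(346,364,2):
    print(u,[(v,round(lx[v,u]*1e3),round(ly[v,u]*1e3),round(P[v,u,2]*1e3)) for v in range(150,175,1) if ly[v,u]<-.012 and P[v,u,2]>.04][-6:])
E
```

```text
clock 13.6 q [-0.7   0.47 -0.43  0.68 -0.   -0.44] n 3 rv [-0.001 -0.    -0.003] dp world [ 0.5 -0.8 97.4] toolframe [ -0.7  -0.7 -97.4]
[-0.0, -0.0, -0.001] [-0.2, -0.2, -32.5]
[-0.0, -0.0, -0.001] [-0.2, -0.2, -32.5]
[-0.0, -0.0, -0.001] [-0.2, -0.2, -32.5]
346 [(154, -31, -21, 92), (155, -33, -18, 86), (156, -34, -17, 81), (157, -34, -16, 77), (158, -30, -20, 77), (174, 48, -91, 92)]
348 [(154, -24, -19, 95), (155, -25, -17, 90), (156, -25, -17, 86), (157, -25, -17, 83), (158, -26, -15, 77), (159, -21, -20, 78)]
350 [(157, -2, -31, 101), (158, 0, -33, 99), (159, -3, -29, 92), (160, -3, -29, 88), (161, -2, -29, 85), (162, -6, -24, 77)]
352 [(158, 6, -30, 100), (159, 6, -29, 97), (160, 7, -30, 94), (161, 9, -32, 92), (162, 8, -31, 88), (163, 9, -31, 84)]
354 [(159, 9, -24, 96), (160, 10, -24, 93), (161, 9, -23, 89), (162, 11, -25, 87), (163, 10, -23, 81), (164, 11, -24, 79)]
356 [(161, 13, -19, 89), (162, 14, -19, 86), (163, 13, -17, 81), (164, 14, -18, 78), (165, 14, -18, 74), (174, 714, -748, 780)]
358 [(161, 23, -21, 95), (162, 20, -16, 88), (163, 21, -17, 85), (164, 21, -17, 82), (165, 22, -17, 78), (166, 25, -20, 77)]
360 [(162, 28, -17, 93), (163, 29, -17, 90), (164, 29, -16, 86), (165, 31, -18, 84), (166, 30, -17, 79), (167, 32, -18, 77)]
362 [(164, 38, -17, 91), (165, 38, -17, 88), (166, 39, -17, 84), (167, 40, -18, 81), (168, 39, -17, 77), (169, 41, -19, 75)]
```

View pics/s6.png

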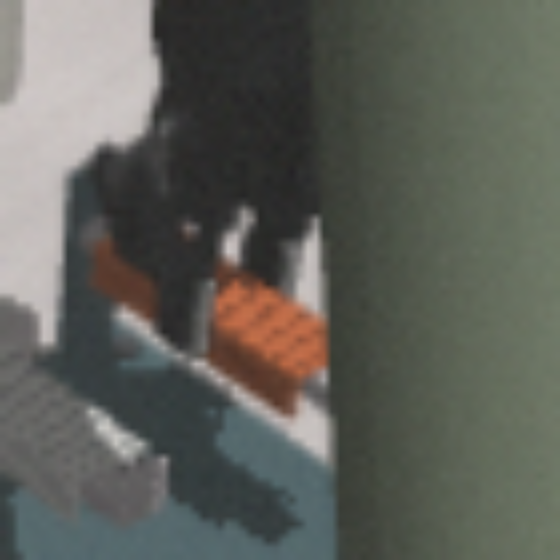

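>>> {"fn": "step_arm", "kwargs": {
  "increments": [0, 0, 0, 0, 0, -6, -1, 0, 0, 0, 0, 0, -10, -1, 0, 0, 0, 0, 0, -16, -1, 0, 0, 0, 0, 0, -20, -1, 0, 0, 0, 0, 0, -25, -1, 0, 0, 0, 0, 0, -25, -1, 0, 0, 0, 0, 0, -20, -1, 0, 0, 0, 0, 0, -10, -1, 0, 0, 0, 0, 0, 0, -1, 0, 0, 0, 0, 0, 0, -1]
}}

```text
clock: 14.65
eef_pos: [0.4564, -0.2898, 0.1949]
ee_rot: [[-0.966, 0.26, 0.001], [0.26, 0.966, -0.002], [-0.002, -0.002, -1.0]]
contact_force: [-0.2, -0.4, -0.9]
gripper_width: 0.403
```

```bash
python3 - <<'E'
from h import *
T=S(0,.0425);print(T)
plan([T[0],T[1],.19],-95.5,nmin=18)
p,d=read_camera('side');cv2.imwrite('pics/s7.png',cv2.resize(p[40:240,260:440],None,fx=4,fy=3))
E
```

```text
[0.52987344 0.19250434]
clock 14.65 q [-0.7   0.32 -0.25  1.01 -0.   -0.44] n 18 rv [-0.003 -0.    -1.738] dp world [ 73.5 482.3  -4.9] toolframe [ 54.3 484.8   4. ]
[-0.0, -0.0, -0.097] [3.0, 26.9, 0.2]
[-0.0, -0.0, -0.097] [0.4, 27.1, 0.2]
[-0.0, -0.0, -0.097] [-2.2, 27.0, 0.2]
[-0.0, -0.0, -0.097] [-4.8, 26.7, 0.2]
[-0.0, -0.0, -0.097] [-7.3, 26.1, 0.2]
[-0.0, -0.0, -0.097] [-9.8, 25.3, 0.2]
[-0.0, -0.0, -0.097] [-12.2, 24.2, 0.2]
[-0.0, -0.0, -0.097] [-14.5, 22.9, 0.3]
[-0.0, -0.0, -0.097] [-16.6, 21.4, 0.3]
[-0.0, -0.0, -0.097] [-18.6, 19.7, 0.3]
[-0.0, -0.0, -0.097] [-20.4, 17.8, 0.3]
[-0.0, -0.0, -0.097] [-22.1, 15.8, 0.3]
[-0.0, -0.0, -0.097] [-23.5, 13.6, 0.3]
[-0.0, -0.0, -0.097] [-24.7, 11.2, 0.3]
[-0.0, -0.0, -0.097] [-25.6, 8.8, 0.3]
[-0.0, -0.0, -0.097] [-26.4, 6.3, 0.3]
[-0.0, -0.0, -0.097] [-26.8, 3.7, 0.3]
[-0.0, -0.0, -0.097] [-27.1, 1.1, 0.3]
```

View pics/s7.png

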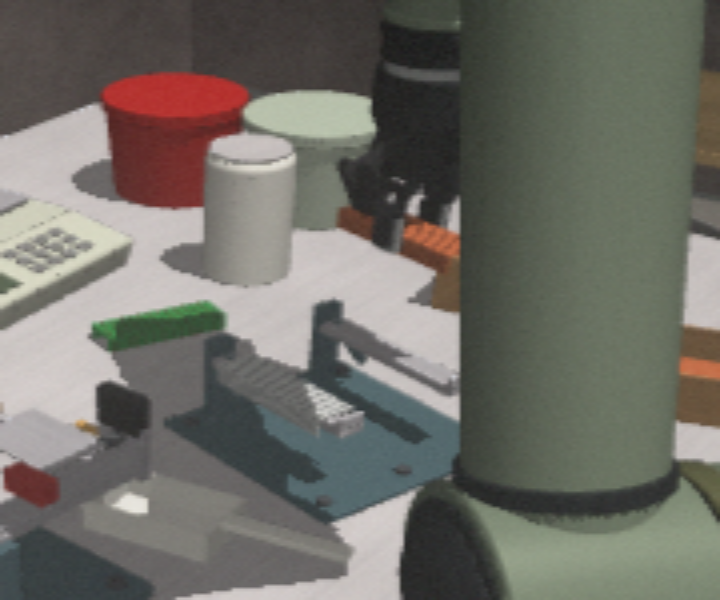

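The copper stick is off its bar and held level; the zinc stick is still hanging. Carrying it to the stapler now.

>>> {"fn": "step_arm", "kwargs": {
  "increments": [0, 0, -0.097, 3, 26.9, 0, -1, 0, 0, -0.097, 0.4, 27.1, 0, -1, 0, 0, -0.097, -2.2, 27, 0, -1, 0, 0, -0.097, -4.8, 26.7, 0, -1, 0, 0, -0.097, -7.3, 26.1, 0, -1, 0, 0, -0.097, -9.8, 25.3, 0, -1, 0, 0, -0.097, -12.2, 24.2, 0, -1, 0, 0, -0.097, -14.5, 22.9, 0, -1, 0, 0, -0.097, -16.6, 21.4, 0, -1, 0, 0, -0.097, -18.6, 19.7, 0, -1]
}}

```text
clock: 15.7
eef_pos: [0.4861, -0.012, 0.1819]
ee_rot: [[-0.739, -0.673, -0.019], [-0.673, 0.739, 0.006], [0.01, 0.017, -1.0]]
contact_force: [0.0, 0.2, -0.6]
gripper_width: 0.403
```

```bash
python3 - <<'E'
from h import *
T=S(0,.025)
plan([T[0],T[1],.19],-95.5,nmin=8)
E
```

```text
clock 15.7 q [-0.18  0.25 -0.38  0.96  0.   -0.92] n 8 rv [ 0.02  -0.003 -0.736] dp world [ 42.1 187.1   8.1] toolframe [-157.   110.1   -7.8]
[0.002, -0.0, -0.092] [-19.6, 13.8, -1.0]
[0.002, -0.0, -0.092] [-20.8, 11.9, -1.0]
[0.002, -0.0, -0.092] [-21.8, 9.9, -1.0]
[0.002, -0.0, -0.092] [-22.6, 7.9, -1.0]
[0.002, -0.0, -0.092] [-23.3, 5.8, -1.0]
[0.002, -0.0, -0.092] [-23.7, 3.6, -1.0]
[0.002, -0.0, -0.092] [-23.9, 1.4, -1.0]
[0.002, -0.0, -0.092] [-24.0, -0.8, -1.0]
```

>>> {"fn": "step_arm", "kwargs": {
  "increments": [0.003, 0, -0.092, -19.6, 13.8, -1.5, -1, 0.003, 0, -0.092, -20.8, 11.9, -1.5, -1, 0.003, 0, -0.092, -21.8, 9.9, -1.5, -1, 0.003, 0, -0.092, -22.6, 7.9, -1.5, -1, 0.003, 0, -0.092, -23.3, 5.8, -1, -1, 0.002, 0, -0.092, -23.7, 3.6, -1, -1, 0.002, 0, -0.09, -20, 1.2, -1, -1, 0.002, 0, -0.07, -12, 0, -1, -1, 0, 0, 0, 0, 0, 0, -1, 0, 0, 0, 0, 0, 0, -1]
}}

```text
clock: 16.7
eef_pos: [0.5139, 0.1704, 0.1779]
ee_rot: [[-0.084, -0.996, -0.023], [-0.996, 0.084, -0.006], [0.007, 0.023, -1.0]]
contact_force: [-0.5, 0.5, -0.5]
gripper_width: 0.398
```

```bash
python3 - <<'E'
from h import *
T=S(0,.038)
plan([T[0],T[1],.16],-95.5)
E
```

```text
clock 16.7 q [ 0.18  0.35 -0.24  1.   -0.   -1.3 ] n 1 rv [ 0.023 -0.008  0.011] dp world [ 15.5  17.6 -17.9] toolframe [-19.  -14.4  17.5]
[0.023, -0.008, 0.011] [-19.0, -14.4, 17.5]
```

>>> {"fn": "step_arm", "kwargs": {
  "increments": [0.012, -0.004, 0.006, -5, -4, 0, -1, 0.01, -0.003, 0.004, -5, -4, 0, -1, 0, 0, 0, -5, -4, 0, -1, 0, 0, 0, -2, -1, 0, -1, 0, 0, 0, 0, 0, 0, -1, 0, 0, 0, 0, 0, 0, -1, 0, 0, 0, 0, 0, 0, -1, 0, 0, 0, 0, 0, 0, -1, 0, 0, 0, 0, 0, 0, -1, 0, 0, 0, 0, 0, 0, -1]
}}

```text
clock: 17.7
eef_pos: [0.5291, 0.1844, 0.1768]
ee_rot: [[-0.102, -0.995, -0.001], [-0.995, 0.102, -0.001], [0.001, 0.001, -1.0]]
contact_force: [-0.7, 0.4, -1.3]
gripper_width: 0.404
```

```bash
python3 - <<'E'
from h import *
T=S(0,.038)
plan([T[0],T[1],.12],-95.5)
for n in('top','side'):
    p,d=read_camera(n);cv2.imwrite(f'pics/{n}8f.png',p);np.save(f'pics/{n}8.npy',d)
p=cv2.imread('pics/side8f.png');cv2.imwrite('pics/s8.png',cv2.resize(p[120:320,140:340],None,fx=3.5,fy=3))
p=cv2.imread('pics/top8f.png');cv2.imwrite('pics/t8.png',cv2.resize(p[120:240,140:320],None,fx=4,fy=4))
E
```

```text
clock 17.7 q [ 0.2   0.37 -0.22  0.98 -0.   -1.26] n 2 rv [ 0.001 -0.001 -0.006] dp world [  0.3   3.6 -56.8] toolframe [-3.7  0.  56.8]
[0.0, -0.001, -0.003] [-1.9, 0.0, 28.4]
[0.0, -0.001, -0.003] [-1.8, 0.0, 28.4]
```

View pics/s8.png

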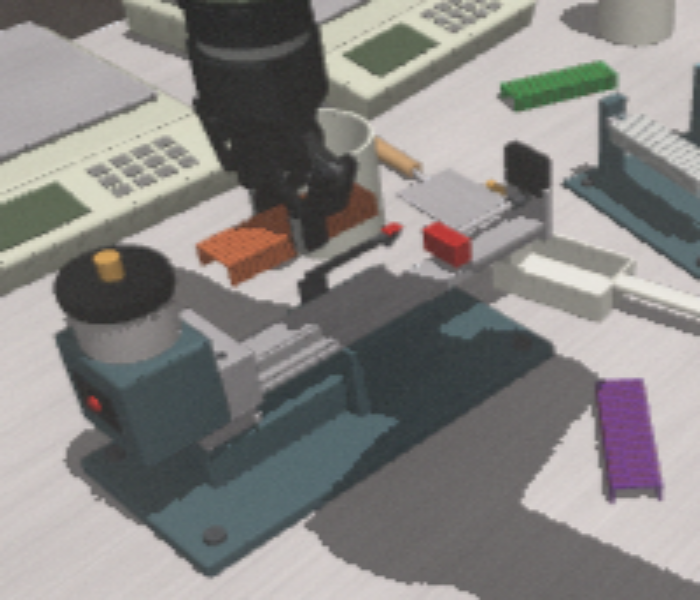

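View pics/t8.png

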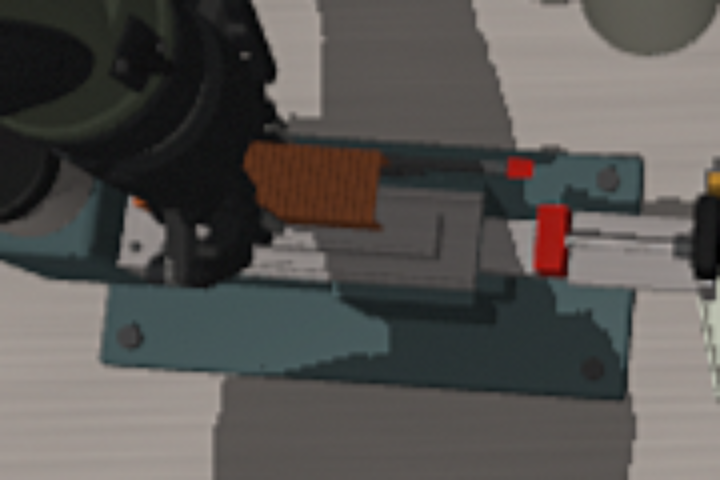

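```bash
cat > stk.py <<'E'
from h import *
def stick(n,p,d):
    c=calibration(n);P=cloud(d,c);hsv=cv2.cvtColor(p,cv2.COLOR_BGR2HSV)
    x=(P[...,:2]-OS)@XS;y=(P[...,:2]-OS)@YS
    m=(hsv[...,0]<18)&(hsv[...,1]>110)&(abs(x)<.04)&(y>-.06)&(y<.12)&(P[...,2]>.095)
    zt=np.percentile(P[m][:,2],90)
    t=m&(P[...,2]>zt-.008);zz=np.median(P[t][:,2])
    v,u=np.nonzero(t);L=np.array([ray(a,b,zz,c)[:2] for a,b in zip(u,v)]);lx=(L-OS)@XS;ly=(L-OS)@YS
    print(n,m.sum(),'ztop',zz,'zmin',P[m][:,2].min(),'y',ly.min(),ly.max())
    for a in np.arange(-.025,.11,.01):
        k=abs(ly-a)<.005
        if k.sum()>5: print('  y %.3f x %.4f..%.4f mid %.4f'%(a,np.percentile(lx[k],3),np.percentile(lx[k],97),(np.percentile(lx[k],3)+np.percentile(lx[k],97))/2))
E
python3 - <<'E'
from stk import *
for n in('top','side'): stick(n,cv2.imread(f'pics/{n}8f.png'),np.load(f'pics/{n}8.npy'))
s=sensors.observe();print((s['eef_pos'][:2]-OS)@XS,(s['eef_pos'][:2]-OS)@YS)
E
```

```text
top 622 ztop 0.21684959310561924 zmin 0.09789124408850736 y -0.02368789380269421 0.09194687002036157
  y -0.025 x -0.0159..0.0156 mid -0.0002
  y -0.015 x -0.0162..0.0167 mid 0.0003
  y -0.005 x -0.0153..0.0179 mid 0.0013
  y 0.005 x -0.0158..0.0172 mid 0.0007
  y 0.015 x -0.0164..0.0183 mid 0.0010
  y 0.025 x -0.0152..0.0178 mid 0.0013
  y 0.035 x -0.0099..0.0191 mid 0.0046
  y 0.085 x -0.0173..-0.0138 mid -0.0155
side 499 ztop 0.21640092342805123 zmin 0.1955022143284647 y -0.02061329095393447 0.0937134688105051
  y -0.015 x -0.0222..-0.0039 mid -0.0130
  y -0.005 x -0.0246..-0.0125 mid -0.0186
  y 0.005 x -0.0254..-0.0190 mid -0.0222
  y 0.015 x -0.0260..0.0050 mid -0.0105
  y 0.035 x -0.0057..0.0153 mid 0.0048
  y 0.045 x -0.0173..0.0145 mid -0.0014
  y 0.055 x -0.0230..0.0122 mid -0.0054
  y 0.065 x -0.0237..0.0128 mid -0.0055
  y 0.075 x -0.0236..0.0146 mid -0.0045
  y 0.085 x -0.0240..0.0145 mid -0.0048
  y 0.095 x -0.0234..0.0120 mid -0.0057
8.527707138203927e-05 0.034428350346214394
```

```bash
python3 - <<'E'
from h import *
for n in('side','top'):
    d=np.load(f'pics/{n}0.npy');c=calibration(n);P=cloud(d,c)
    x=(P[...,:2]-OS)@XS;y=(P[...,:2]-OS)@YS
    m=(P[...,2]>.1105)&(P[...,2]<.12)&(abs(x)<.03)&(y>.02)&(y<.09)
    v,u=np.nonzero(m);L=np.array([ray(a,b,.115,c)[:2] for a,b in zip(u,v)]);lx=(L-OS)@XS;ly=(L-OS)@YS
    for a in np.arange(.025,.09,.01):
        k=abs(ly-a)<.005;print(n,'y %.3f'%a,k.sum(),np.percentile(lx[k],[3,97]).round(4))
    p=cv2.imread(f'pics/{n}0.png');hsv=cv2.cvtColor(p,cv2.COLOR_BGR2HSV)
    m=((hsv[...,0]<8)|(hsv[...,0]>172))&(hsv[...,1]>150)&(P[...,2]>.12)&(P[...,2]<.128)&(abs(x)<.028)&(abs(y)<.03)
    v,u=np.nonzero(m);L=np.array([ray(a,b,.124,c)[:2] for a,b in zip(u,v)]);lx=(L-OS)@XS;ly=(L-OS)@YS
    print('fol',len(L),np.percentile(lx,[3,97]),np.percentile(ly,[3,97]))
E
```

```text
side y 0.025 30 [-0.0162  0.0081]
side y 0.035 36 [-0.018   0.0076]
side y 0.045 33 [-0.0175  0.0073]
side y 0.055 34 [-0.016   0.0077]
side y 0.065 37 [-0.0178  0.0079]
side y 0.075 34 [-0.0173  0.007 ]
side y 0.085 17 [-0.0184  0.0058]
fol 61 [-0.02033076  0.01290232] [-0.0098364   0.00399444]
top y 0.025 51 [-0.0106  0.0119]
top y 0.035 49 [-0.0111  0.0113]
top y 0.045 55 [-0.0117  0.0127]
top y 0.055 52 [-0.0114  0.012 ]
top y 0.065 50 [-0.011   0.0114]
top y 0.075 55 [-0.0117  0.0128]
top y 0.085 50 [-0.0103  0.0122]
fol 117 [-0.01648429  0.01615078] [-0.0124975   0.00240708]
```

>>> {"fn": "step_arm", "kwargs": {
  "increments": [0, 0, -0.01, -3, 0, 5, -1, 0, 0, 0, 0, 0, 12, -1, 0, 0, 0, 0, 0, 14, -1, 0, 0, 0, 0, 0, 14, -1, 0, 0, 0, 0, 0, 12, -1, 0, 0, 0, 0, 0, 8, -1, 0, 0, 0, 0, 0, 3, -1, 0, 0, 0, 0, 0, 0, -1, 0, 0, 0, 0, 0, 0, -1, 0, 0, 0, 0, 0, 0, -1]
}}

```text
clock: 18.8
eef_pos: [0.5283, 0.1878, 0.102]
ee_rot: [[-0.09, -0.996, -0.003], [-0.996, 0.09, -0.002], [0.002, 0.002, -1.0]]
contact_force: [0.1, -0.1, 0.1]
gripper_width: 0.399
```

```bash
python3 - <<'E'
from stk import *
T=S(0,.038)
plan([T[0],T[1],.084],-95.5)
for n in('top','side'):
    p,d=read_camera(n);cv2.imwrite(f'pics/{n}9f.png',p);np.save(f'pics/{n}9.npy',d);stick(n,p,d)
p=cv2.imread('pics/side9f.png');cv2.imwrite('pics/s9.png',cv2.resize(p[140:300,160:340],None,fx=4,fy=3.5))
s=sensors.observe();print((s['eef_pos'][:2]-OS)@XS,(s['eef_pos'][:2]-OS)@YS)
E
```

```text
clock 18.8 q [ 0.21  0.44 -0.32  0.82 -0.   -1.27] n 1 rv [ 0.002 -0.002  0.005] dp world [  1.1   0.2 -18. ] toolframe [-0.3 -1.1 18. ]
[0.002, -0.002, 0.005] [-0.3, -1.1, 18.0]
top 496 ztop 0.14179061746890276 zmin 0.11508116867448426 y -0.02006065853283985 0.09537459878286003
  y -0.015 x -0.0172..0.0169 mid -0.0001
  y -0.005 x -0.0160..0.0163 mid 0.0002
  y 0.005 x -0.0164..0.0176 mid 0.0006
  y 0.015 x -0.0171..0.0170 mid -0.0001
  y 0.025 x -0.0157..0.0166 mid 0.0004
  y 0.035 x -0.0125..0.0179 mid 0.0027
  y 0.045 x 0.0024..0.0085 mid 0.0054
side 444 ztop 0.1417415658816068 zmin 0.12311383640501683 y -0.017082100034609783 0.0960795747342867
  y -0.015 x -0.0239..-0.0074 mid -0.0157
  y -0.005 x -0.0254..-0.0139 mid -0.0197
  y 0.015 x -0.0244..0.0146 mid -0.0049
  y 0.035 x -0.0012..0.0139 mid 0.0063
  y 0.045 x -0.0129..0.0138 mid 0.0005
  y 0.055 x -0.0239..0.0119 mid -0.0060
  y 0.065 x -0.0242..0.0103 mid -0.0070
  y 0.075 x -0.0236..0.0133 mid -0.0052
  y 0.085 x -0.0238..0.0136 mid -0.0051
  y 0.095 x -0.0254..0.0134 mid -0.0060
-0.0009535797179423401 0.037721045499123494
```

View pics/s9.png

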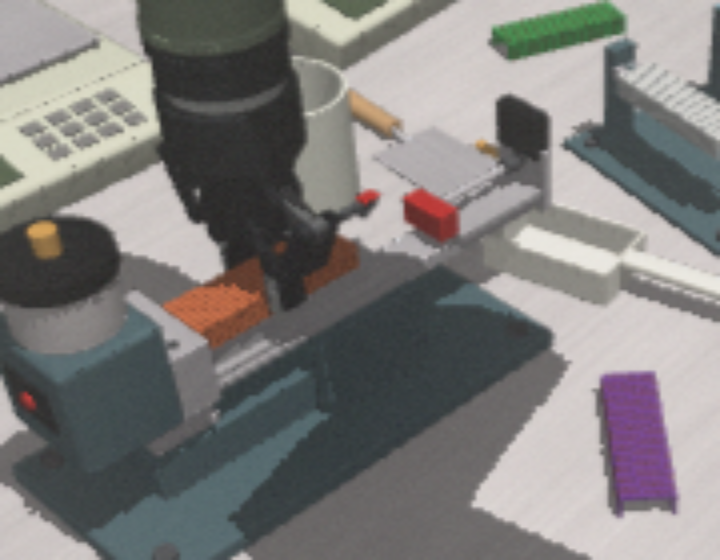

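>>> {"fn": "step_arm", "kwargs": {
  "increments": [0, 0, 0, 0, 0, 4, -1, 0, 0, 0, 0, 0, 4, -1, 0, 0, 0, 0, 0, 4, -1, 0, 0, 0, 0, 0, 4, -1, 0, 0, 0, 0, 0, 2.5, -1, 0, 0, 0, 0, 0, 0, -1, 0, 0, 0, 0, 0, 0, -1, 0, 0, 0, 0, 0, 0, -1, 0, 0, 0, 0, 0, 0, -1, 0, 0, 0, 0, 0, 0, -1]
}}

```text
clock: 19.9
eef_pos: [0.5293, 0.188, 0.0834]
ee_rot: [[-0.09, -0.996, 0.0], [-0.996, 0.09, -0.001], [0.001, -0.0, -1.0]]
contact_force: [-0.8, 0.3, 0.9]
gripper_width: 0.397
```

```bash
python3 - <<'E'
from stk import *
for n in('top','side'):
    p,d=read_camera(n);stick(n,p,d)
    if n=='side':cv2.imwrite('pics/s10.png',cv2.resize(p[140:300,160:340],None,fx=4,fy=3.5))
s=sensors.observe();print((s['eef_pos'][:2]-OS)@XS,(s['eef_pos'][:2]-OS)@YS,s['contact_force'])
E
```

```text
top 461 ztop 0.12326611640361829 zmin 0.10329475101313956 y -0.01901057687805809 0.09580041443864211
  y -0.015 x -0.0158..0.0170 mid 0.0006
  y -0.005 x -0.0158..0.0166 mid 0.0004
  y 0.005 x -0.0150..0.0178 mid 0.0014
  y 0.015 x -0.0157..0.0172 mid 0.0007
  y 0.025 x -0.0158..0.0167 mid 0.0005
  y 0.035 x -0.0111..0.0181 mid 0.0035
side 386 ztop 0.12289601180732457 zmin 0.1030031137730143 y -0.0178155045818878 0.0909715908001837
  y -0.015 x -0.0206..-0.0053 mid -0.0130
  y -0.005 x -0.0229..-0.0125 mid -0.0177
  y 0.035 x 0.0027..0.0153 mid 0.0090
  y 0.045 x -0.0132..0.0145 mid 0.0006
  y 0.055 x -0.0216..0.0142 mid -0.0037
  y 0.065 x -0.0231..0.0129 mid -0.0051
  y 0.075 x -0.0229..0.0141 mid -0.0044
  y 0.085 x -0.0242..0.0139 mid -0.0051
-8.04991587634315e-05 0.037984629536626666 [-0.20163188 -1.05236077  1.69736941]
```

View pics/s10.png

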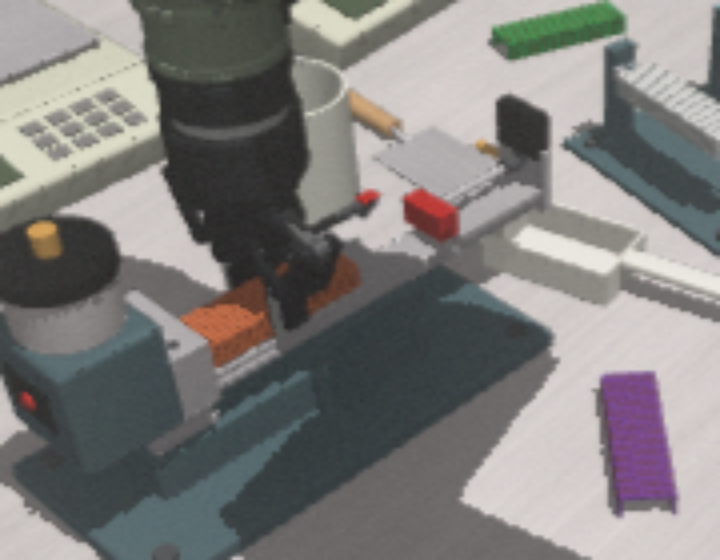

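>>> {"fn": "step_arm", "kwargs": {
  "increments": [0, 0, 0, 0, 0, 1.5, -1, 0, 0, 0, 0, 0, 0, -1, 0, 0, 0, 0, 0, 0, 0, 0, 0, 0, 0, 0, 0, 0.15, 0, 0, 0, 0, 0, 0, 0.15, 0, 0, 0, 0, 0, 0, 0.15, 0, 0, 0, 0, 0, -5, 0.15, 0, 0, 0, 0, 0, -12, 0.15, 0, 0, 0, 0, 0, -30, 0.15, 0, 0, 0, 0, 0, -40, 0.15]
}}

```text
clock: 21.0
eef_pos: [0.5252, 0.1871, 0.1683]
ee_rot: [[-0.091, -0.996, -0.011], [-0.996, 0.091, -0.003], [0.004, 0.01, -1.0]]
contact_force: [0.8, 0.4, -0.4]
gripper_width: 0.576
```

```bash
python3 - <<'E'
from stk import *
for n in('top','side'):
    p,d=read_camera(n);stick(n,p,d);cv2.imwrite(f'pics/{n}11f.png',p);np.save(f'pics/{n}11.npy',d)
    if n=='side':cv2.imwrite('pics/s11.png',cv2.resize(p[140:300,160:340],None,fx=4,fy=3.5))
s=sensors.observe();print((s['eef_pos'][:2]-OS)@XS,(s['eef_pos'][:2]-OS)@YS,s['contact_force'])
T=S(0,-.10);plan([T[0],T[1],.2],174.5)
E
```

```text
top 672 ztop 0.11991938322529638 zmin 0.10013448817567883 y -0.019151391309814064 0.0747897215728449
  y -0.015 x -0.0151..0.0179 mid 0.0014
  y -0.005 x -0.0140..0.0171 mid 0.0016
  y 0.005 x -0.0143..0.0182 mid 0.0020
  y 0.015 x -0.0150..0.0179 mid 0.0015
  y 0.025 x -0.0153..0.0173 mid 0.0010
  y 0.035 x -0.0142..0.0167 mid 0.0013
  y 0.045 x -0.0149..0.0180 mid 0.0016
  y 0.055 x -0.0114..0.0176 mid 0.0031
  y 0.065 x -0.0075..0.0190 mid 0.0057
  y 0.075 x 0.0102..0.0186 mid 0.0144
side 637 ztop 0.11978369019562729 zmin 0.09984983071520936 y -0.016782288404990443 0.09135021786203142
  y -0.015 x -0.0198..0.0127 mid -0.0036
  y -0.005 x -0.0221..0.0119 mid -0.0051
  y 0.005 x -0.0222..0.0131 mid -0.0045
  y 0.015 x -0.0215..0.0146 mid -0.0035
  y 0.025 x -0.0226..0.0141 mid -0.0043
  y 0.035 x -0.0228..0.0118 mid -0.0055
  y 0.045 x -0.0239..0.0122 mid -0.0058
  y 0.055 x -0.0220..0.0135 mid -0.0042
  y 0.065 x -0.0229..0.0153 mid -0.0038
  y 0.075 x -0.0219..0.0143 mid -0.0038
  y 0.085 x -0.0225..0.0136 mid -0.0044
0.0007089684908905148 0.038332179833938954 [1.25629001 0.76885394 0.21568356]
clock 21.1 q [ 0.21  0.37 -0.22  0.98 -0.   -1.27] n 12 rv [-2.000e-03  1.000e-03  1.576e+00] dp world [ -14.  -137.6   25.8] toolframe [138.3   1.4 -25.7]
[-0.0, 0.0, 0.131] [11.5, 0.1, -2.1]
[-0.0, 0.0, 0.131] [11.4, -1.4, -2.1]
[-0.0, 0.0, 0.131] [11.2, -2.9, -2.1]
[-0.0, 0.0, 0.131] [10.7, -4.3, -2.1]
[-0.0, 0.0, 0.131] [10.0, -5.7, -2.1]
[-0.0, 0.0, 0.131] [9.2, -6.9, -2.1]
[-0.0, 0.0, 0.131] [8.2, -8.1, -2.1]
[-0.0, 0.0, 0.131] [7.1, -9.1, -2.1]
[-0.0, 0.0, 0.131] [5.8, -9.9, -2.1]
[-0.0, 0.0, 0.131] [4.5, -10.6, -2.1]
[-0.0, 0.0, 0.131] [3.1, -11.1, -2.1]
[-0.0, 0.0, 0.131] [1.6, -11.4, -2.1]
```

View pics/s11.png

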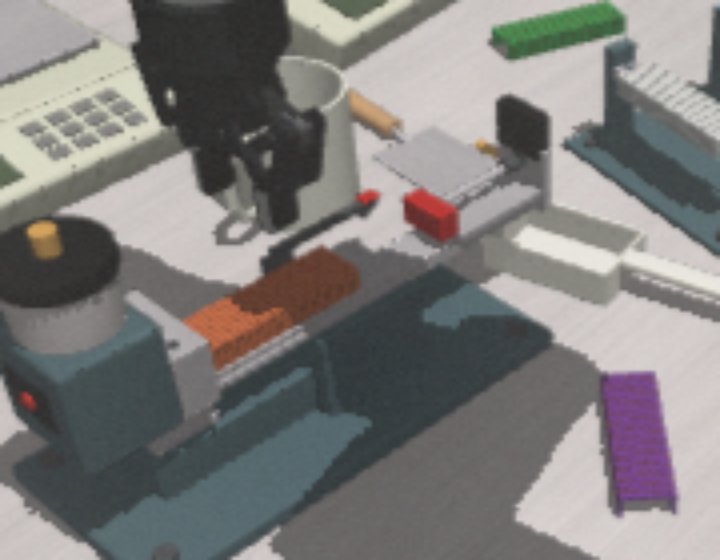

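Stick seated: its top is at z=0.120 and its lateral error is under about 2 mm. Now I'll turn and go back to the rail grip.

>>> {"fn": "step_arm", "kwargs": {
  "increments": [0, 0, 0.1, 10, 0, -6, 0.1, 0, 0, 0.131, 18, -1, -6, 0.1, 0, 0, 0.131, 19, -3.5, -5, 0.1, 0, 0, 0.131, 18, -6, -4, 0.1, 0, 0, 0.131, 17, -8.5, -2, 0.1, 0, 0, 0.131, 16, -11, -2, 0.1, 0, 0, 0.131, 14.5, -13, -2, 0.1, 0, 0, 0.131, 12.5, -15, -1, 0.1, 0, 0, 0.131, 10.5, -16.5, -1, 0.1, 0, 0, 0.131, 8.5, -17.5, -1, 0.1]
}}

```text
clock: 22.1
eef_pos: [0.5062, 0.0034, 0.2133]
ee_rot: [[-0.988, -0.154, 0.014], [-0.154, 0.988, 0.001], [-0.014, -0.002, -1.0]]
contact_force: [0.4, 0.3, 0.3]
gripper_width: 0.548
```

```bash
python3 - <<'E'
from h import *
T=S(0,-.178);plan([T[0],T[1],.2],174.5)
E
```

```text
clock 22.1 q [-0.14  0.23 -0.31  1.01  0.   -0.3 ] n 2 rv [0.    0.014 0.251] dp world [  2.5 -30.4 -13.3] toolframe [  2.4 -30.4  13.3]
[0.0, 0.007, 0.125] [1.2, -15.2, 6.7]
[0.0, 0.007, 0.125] [-0.8, -15.2, 6.7]
```

>>> {"fn": "step_arm", "kwargs": {
  "increments": [0, 0.005, 0.09, 1, -9, 4, 0.1, 0, 0.005, 0.08, 0, -9, 4, 0.1, 0, 0.004, 0.06, -1, -7, 3, 0.1, 0, 0, 0, 0, -2, 0, 0.1, 0, 0, 0, 0, 0, 0, 0.1, 0, 0, 0, 0, 0, 0, 0.1, 0, 0, 0, 0, 0, 0, 0.1, 0, 0, 0, 0, 0, 0, 0.1, 0, 0, 0, 0, 0, 0, 0.1, 0, 0, 0, 0, 0, 0, 0.1]
}}

```text
clock: 23.1
eef_pos: [0.508, -0.026, 0.2062]
ee_rot: [[-0.996, 0.085, 0.005], [0.085, 0.996, -0.001], [-0.005, -0.0, -1.0]]
contact_force: [0.2, 0.1, 0.3]
gripper_width: 0.549
```

```bash
python3 - <<'E'
from h import *
T=S(0,-.178);plan([T[0],T[1],.125],174.5)
p,d=read_camera('side');c=calibration('side');P=cloud(d,c)
x=(P[...,:2]-OS)@XS+.004;y=(P[...,:2]-OS)@YS
g=p.max(-1)<75
m=g&(P[...,2]>.14)&(P[...,2]<.172)&(abs(x)<.035)&(y>-.21)&(y<-.15);print('grip',m.sum(),y[m].min(),y[m].max(),np.median(y[m]),x[m].min(),x[m].max())
cv2.imwrite('pics/s12.png',cv2.resize(p[100:260,200:380],None,fx=4,fy=3.5))
E
```

```text
clock 23.1 q [-0.2   0.25 -0.31  1.01  0.   -0.11] n 2 rv [-0.     0.005  0.01 ] dp world [  0.8  -1.  -81.2] toolframe [-0.4 -0.9 81.2]
[-0.0, 0.002, 0.005] [-0.2, -0.5, 40.6]
[-0.0, 0.002, 0.005] [-0.3, -0.5, 40.6]
grip 133 -0.18176762192741217 -0.16961335829366458 -0.17258346680724362 -0.01841128023689897 0.020380876790539872
```

View pics/s12.png

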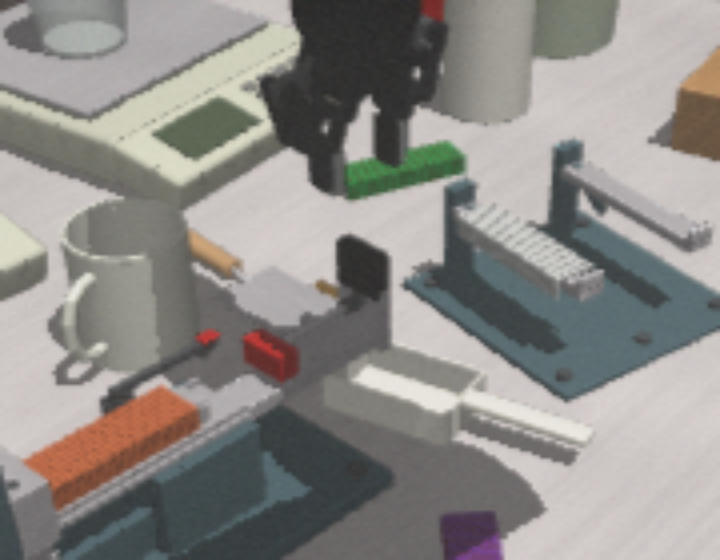

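>>> {"fn": "step_arm", "kwargs": {
  "increments": [0, 0.003, 0.008, 0, -0.7, 8, 0.1, 0, 0, 0, 0, 0, 14, 0.1, 0, 0, 0, 0, 0, 16, 0.1, 0, 0, 0, 0, 0, 14, 0.1, 0, 0, 0, 0, 0, 12, 0.1, 0, 0, 0, 0, 0, 8, 0.1, 0, 0, 0, 0, 0, 4, 0.1, 0, 0, 0, 0, 0, 0, 0.1, 0, 0, 0, 0, 0, 0, 0.1, 0, 0, 0, 0, 0, 0, 0.1]
}}

```text
clock: 24.15
eef_pos: [0.5082, -0.0269, 0.125]
ee_rot: [[-0.995, 0.096, 0.001], [0.096, 0.995, -0.0], [-0.001, -0.0, -1.0]]
contact_force: [-0.1, 0.4, -1.1]
gripper_width: 0.554
```

```bash
python3 - <<'E'
from h import *
T=S(0,-.178);plan([T[0],T[1],.122],174.5)
p,d=read_camera('side')
cv2.imwrite('pics/s13.png',cv2.resize(p[120:220,240:340],None,fx=6,fy=6))
E
```

```text
clock 24.15 q [-0.2   0.33 -0.43  0.81 -0.   -0.1 ] n 1 rv [-0.     0.001  0.   ] dp world [ 0.6 -0.1 -3. ] toolframe [-0.6 -0.   3. ]
[-0.0, 0.001, 0.0] [-0.6, -0.0, 3.0]
```

View pics/s13.png

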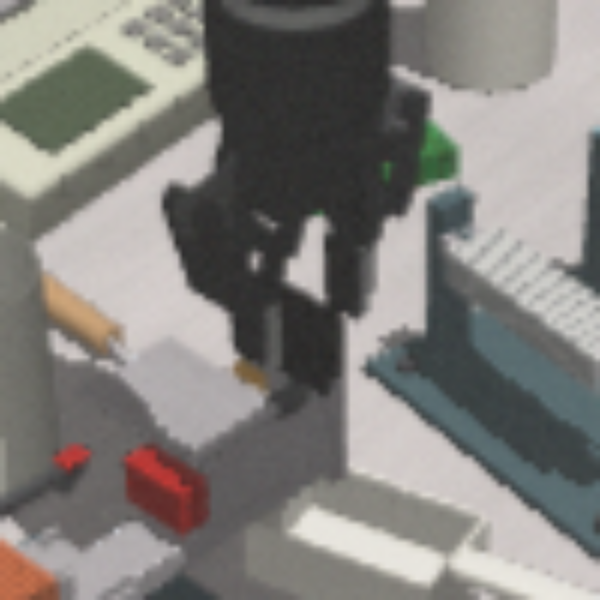

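>>> {"fn": "step_arm", "kwargs": {
  "increments": [0, 0, 0, 0, 0, 0, -0.5, 0, 0, 0, 0, 0, 0, -1, 0, 0, 0, 0, 0, 0, -1, 0, 0, 0, 0, 0, 0, -1, 0, 0, 0, 0, 4, 0, -1, 0, 0, 0, 0, 8, 0, -1, 0, 0, 0, 0, 10, 0, -1, 0, 0, 0, 0, 10, 0, -1, 0, 0, 0, 0, 10, 0, -1, 0, 0, 0, 0, 8, 0, -1],
  "grip_force": 60
}}

```text
clock: 25.2
eef_pos: [0.5139, 0.0253, 0.1263]
ee_rot: [[-0.995, 0.096, 0.003], [0.096, 0.995, -0.003], [-0.003, -0.003, -1.0]]
contact_force: [0.6, -2.1, 0.9]
gripper_width: 0.152
```

```bash
python3 - <<'E'
from h import *
s=sensors.observe();print((s['eef_pos'][:2]-OS)@XS,(s['eef_pos'][:2]-OS)@YS,s['contact_force'])
T=S(0,-.054);plan([T[0],T[1],.125],174.5)
E
```

```text
7.440848745840153e-05 -0.12543423043341576 [ 0.63425955 -2.09237118  0.85159054]
clock 25.2 q [-0.09  0.33 -0.41  0.82 -0.    0.  ] n 2 rv [-0.003  0.003  0.   ] dp world [ 6.8 71.1 -1.3] toolframe [ 0.1 71.4  1.1]
[-0.002, 0.002, 0.0] [0.0, 35.7, 0.5]
[-0.002, 0.002, 0.0] [0.0, 35.7, 0.6]
```

>>> {"fn": "step_arm", "kwargs": {
  "increments": [0, 0, 0, 0, 8, 0, -1, 0, 0, 0, 0, 9, 0, -1, 0, 0, 0, 0, 9, 0, -1, 0, 0, 0, 0, 8, 0, -1, 0, 0, 0, 0, 7, 0, -1, 0, 0, 0, 0, 6, 0, -1, 0, 0, 0, 0, 5, 0, -1, 0, 0, 0, 0, 4, 0, -1, 0, 0, 0, 0, 2, 0, -1, 0, 0, 0, 0, 0, 0, -1]
}}

```text
clock: 26.2
eef_pos: [0.5189, 0.0802, 0.1264]
ee_rot: [[-0.995, 0.1, 0.001], [0.1, 0.995, -0.026], [-0.003, -0.026, -1.0]]
contact_force: [-0.8, -5.2, 1.0]
gripper_width: 0.153
```

```bash
python3 - <<'E'
from h import *
s=sensors.observe();print((s['eef_pos'][:2]-OS)@XS,(s['eef_pos'][:2]-OS)@YS,s['contact_force'],s['ee_rot'])
p,d=read_camera('side')
cv2.imwrite('pics/s14.png',cv2.resize(p[130:270,180:320],None,fx=4.5,fy=4.2))
E
```

```text
-0.00019654068839319267 -0.07035336552207698 [-0.80751619 -5.19717297  0.95968555] [[-9.95031888e-01  9.95550144e-02  5.83900468e-04]
 [ 9.95068899e-02  9.94702236e-01 -2.58038812e-02]
 [-3.14971287e-03 -2.56175825e-02 -9.99666854e-01]]
```

View pics/s14.png

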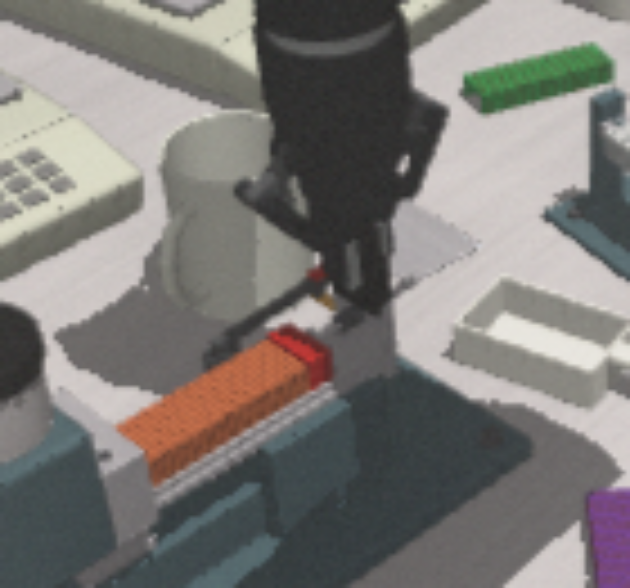

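>>> {"fn": "step_arm", "kwargs": {
  "increments": [0, 0, 0, 0, 4, 0, -1, 0, 0, 0, 0, 4, 0, -1, 0, 0, 0, 0, 4, 0, -1, 0, 0, 0, 0, 4, 0, -1, 0, 0, 0, 0, 4, 0, -1, 0, 0, 0, 0, 3, 0, -1, 0, 0, 0, 0, 3, 0, -1, 0, 0, 0, 0, 3, 0, -1, 0, 0, 0, 0, 0, 0, -1, 0, 0, 0, 0, 0, 0, -1]
}}

```text
clock: 27.25
eef_pos: [0.5201, 0.0947, 0.1265]
ee_rot: [[-0.994, 0.109, -0.004], [0.109, 0.992, -0.06], [-0.002, -0.06, -0.998]]
contact_force: [-1.2, -6.6, 0.7]
gripper_width: 0.15
```

```bash
python3 - <<'E'
from h import *
s=sensors.observe();print((s['eef_pos'][:2]-OS)@XS,(s['eef_pos'][:2]-OS)@YS,s['contact_force'],s['ee_rot'][2])
p,d=read_camera('side')
cv2.imwrite('pics/s15.png',cv2.resize(p[130:270,180:320],None,fx=4.5,fy=4.2))
E
```

```text
-0.00033129286675851344 -0.055797540901760236 [-1.18655208 -6.58530656  0.65381068] [-0.00244623 -0.05960572 -0.998219  ]
```

View pics/s15.png

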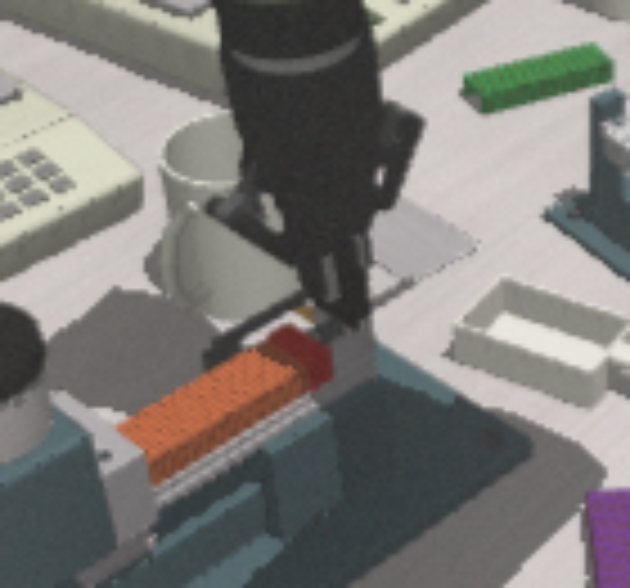

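>>> {"fn": "step_arm", "kwargs": {
  "increments": [-0.02, 0, -0.003, 0, 4, 0, -1, -0.02, 0, -0.003, 0, 5, 0, -1, -0.02, 0, -0.003, 0, 5, 0, -1, -0.01, 0, 0, 0, 5, 0, -1, -0.01, 0, 0, 0, 6, 0, -1, -0.01, 0, 0, 0, 6, 0, -1, -0.01, 0, 0, 0, 6, 0, -1, 0, 0, 0, 0, 0, 0, -1, 0, 0, 0, 0, 0, 0, -1, 0, 0, 0, 0, 0, 0, -1]
}}

```text
clock: 28.3
eef_pos: [0.5201, 0.0944, 0.1264]
ee_rot: [[-0.993, 0.115, -0.002], [0.115, 0.992, -0.041], [-0.002, -0.041, -0.999]]
contact_force: [-0.6, -5.4, 1.2]
gripper_width: 0.149
```

```bash
python3 - <<'E'
from h import *
s=sensors.observe();print((s['eef_pos'][:2]-OS)@XS,(s['eef_pos'][:2]-OS)@YS,s['contact_force'],s['ee_rot'][2])
p,d=read_camera('side')
cv2.imwrite('pics/s16.png',cv2.resize(p[130:270,180:320],None,fx=4.5,fy=4.2))
E
```

```text
-0.00032622679629785875 -0.056049679557923573 [-0.6393051  -5.44366421  1.2441662 ] [-0.00222235 -0.04074286 -0.99916719]
```

View pics/s16.png

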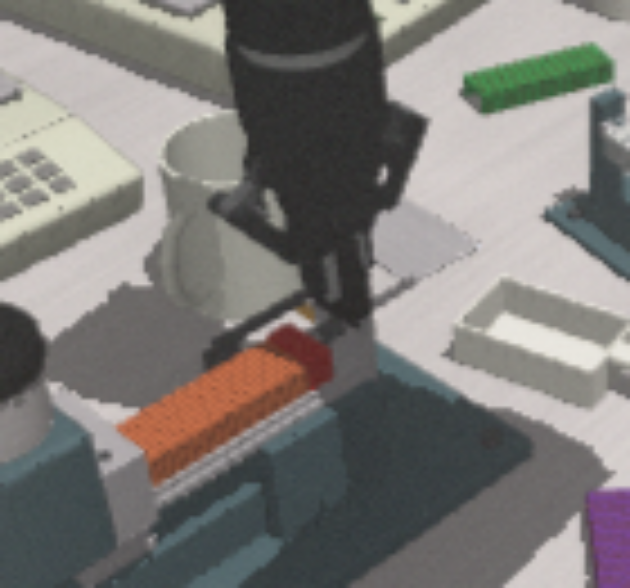

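>>> {"fn": "step_arm", "kwargs": {
  "increments": [0, 0, 0, 0, 0, 0, -1, 0, 0, 0, 0, 6, 0, -1, -0.01, 0, 0, 0, 8, 0, -1, -0.01, 0, 0, 0, 10, 0, -1, -0.01, 0, 0, 0, 10, 0, -1, -0.01, 0, 0, 0, 10, 0, -1, -0.01, 0, 0, 0, 10, 0, -1, -0.01, 0, 0, 0, 10, 0, -1, -0.01, 0, 0, 0, 10, 0, -1, -0.01, 0, 0, 0, 10, 0, -1]
}}

```text
clock: 29.35
eef_pos: [0.5201, 0.0928, 0.1267]
ee_rot: [[-0.989, 0.148, -0.014], [0.149, 0.978, -0.149], [-0.008, -0.149, -0.989]]
contact_force: [-7.7, -38.2, 12.9]
gripper_width: 0.146
```

```bash
python3 - <<'E'
from h import *
s=sensors.observe();print((s['eef_pos'][:2]-OS)@XS,(s['eef_pos'][:2]-OS)@YS,s['contact_force'],s['ee_rot'][2])
E
```

```text
-0.00013109556214498897 -0.05768857818098124 [ -7.67540688 -38.21185855  12.86686646] [-0.00811142 -0.14925847 -0.98876494]
```

>>> {"fn": "step_arm", "kwargs": {
  "increments": [0, 0, 0, 0, 0, 0, -1, 0, 0, 0, 0, 0, 0, -1, 0, 0, 0, 0, 0, 0, 0.1, 0, 0, 0, 0, 0, 0, 0.1, 0, 0, 0, 0, 0, 0, 0.1, 0, 0, 0, 0, 0, 0, 0.1, 0, 0, 0, 0, 0, -5, 0.1, 0, 0, 0, 0, 0, -8, 0.1, 0, 0, 0, 0, 0, -15, 0.1, 0, 0, 0, 0, 0, -15, 0.1]
}}

```text
clock: 30.35
eef_pos: [0.5186, 0.0997, 0.1708]
ee_rot: [[-0.989, 0.15, -0.019], [0.151, 0.977, -0.148], [-0.003, -0.15, -0.989]]
contact_force: [0.2, 0.3, -0.8]
gripper_width: 0.548
```

```bash
python3 - <<'E'
from h import *
s=sensors.observe();print((s['eef_pos'][:2]-OS)@XS,(s['eef_pos'][:2]-OS)@YS,s['contact_force'],s['ee_rot'][2])
p,d=read_camera('side')
cv2.imwrite('pics/s17.png',cv2.resize(p[130:270,180:320],None,fx=4.5,fy=4.2))
c=calibration('side');P=cloud(d,c);x=(P[...,:2]-OS)@XS+.004;y=(P[...,:2]-OS)@YS
m=(p.max(-1)<75)&(P[...,2]>.14)&(P[...,2]<.172)&(abs(x)<.03)&(y>-.09)&(y<-.03);print(m.sum(),y[m].min(),y[m].max(),np.median(y[m]))
plan(np.r_[s['eef_pos'][:2],.25],174.5)
E
```

```text
-0.0023340818825950743 -0.050943656015968425 [ 0.22479528  0.29395915 -0.82962041] [-0.0032183  -0.14960722 -0.98874027]
144 -0.06391702552346397 -0.05177531776719306 -0.0553229002827683
clock 30.4 q [ 0.14  0.36 -0.26  0.99 -0.14  0.29] n 2 rv [-0.149  0.003 -0.056] dp world [-1.5 -0.5 76.6] toolframe [  0.9 -12.1 -75.7]
[-0.075, 0.001, -0.028] [0.5, -6.0, -37.8]
[-0.075, 0.001, -0.028] [0.6, -3.2, -38.2]
```

View pics/s17.png

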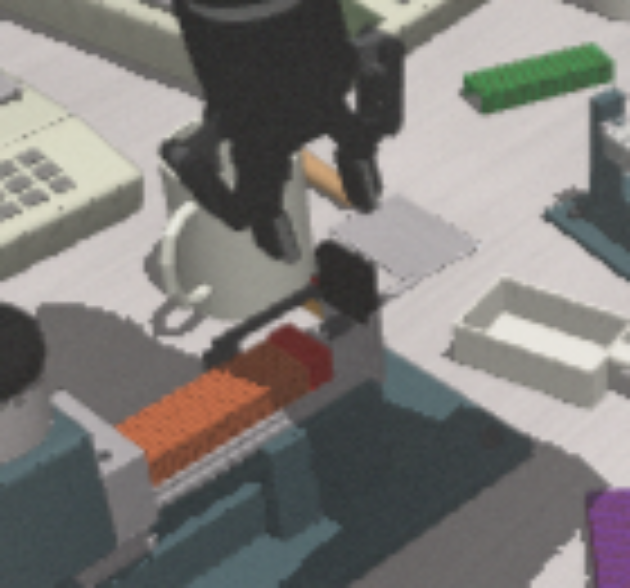

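The rail stayed put: the grip centre is about 60 mm behind the stapler's origin, so rail ≈ 0.002, which means latched. Backing away for a clear final look.

>>> {"fn": "step_arm", "kwargs": {
  "increments": [-0.03, 0, 0, 0, -2, -20, 0.1, -0.04, 0, 0, 0, -2, -25, 0.1, -0.04, 0, 0, 0, -1, -25, 0.1, -0.03, 0, 0, 0, -10, -5, 0.1, 0, 0, 0, 5, -30, 0, 0.1, 0, 0, 0, 10, -40, 0, 0.1, 0, 0, 0, 12, -40, 0, 0.1, 0, 0, 0, 12, -40, 0, 0.1, 0, 0, 0, 10, -40, 0, 0.1, 0, 0, 0, 5, -20, 0, 0.1]
}}

```text
clock: 31.4
eef_pos: [0.4355, -0.1091, 0.2564]
ee_rot: [[-0.99, 0.141, 0.019], [0.141, 0.99, -0.005], [-0.019, -0.002, -1.0]]
contact_force: [1.3, -0.4, -0.7]
gripper_width: 0.55
```

>>> {"fn": "step_arm", "kwargs": {
  "increments": [0, 0, 0, 5, -25, 0, 0.1, 0, 0, 0, 5, -30, 0, 0.1, 0, 0, 0, 5, -30, 0, 0.1, 0, 0, 0, 5, -20, 0, 0.1, 0, 0, 0, 0, -10, 0, 0.1, 0, 0, 0, 0, 0, 0, 0.1, 0, 0, 0, 0, 0, 0, 0.1, 0, 0, 0, 0, 0, 0, 0.1, 0, 0, 0, 0, 0, 0, 0.1, 0, 0, 0, 0, 0, 0, 0.1]
}}

```text
clock: 32.4
eef_pos: [0.3985, -0.2242, 0.2587]
ee_rot: [[-0.99, 0.142, 0.024], [0.142, 0.99, -0.006], [-0.025, -0.003, -1.0]]
contact_force: [-0.2, -0.3, 0.2]
gripper_width: 0.549
```

```bash
python3 - <<'E'
from stk import *
for n in('top','side'):
    p,d=read_camera(n);cv2.imwrite(f'pics/{n}18f.png',p);stick(n,p,d)
    c=calibration(n);P=cloud(d,c);x=(P[...,:2]-OS)@XS+(.004 if n=='side' else 0);y=(P[...,:2]-OS)@YS
    hsv=cv2.cvtColor(p,cv2.COLOR_BGR2HSV)
    m=(p.max(-1)<75)&(P[...,2]>.155)&(P[...,2]<.175)&(abs(x)<.03)&(y>-.2)&(y<-.03);print('grip',m.sum(),y[m].min(),y[m].max(),y[m].mean())
    m=((hsv[...,0]<8)|(hsv[...,0]>172))&(hsv[...,1]>150)&(P[...,2]>.118)&(P[...,2]<.13)&(abs(x)<.025)&(y<.03)&(y>-.12);print('fol',m.sum(),y[m].min(),y[m].max())
    if n=='top':cv2.imwrite('pics/t18.png',cv2.resize(p[140:230,155:310],None,fx=5,fy=5))
E
```

```text
top 1060 ztop 0.12018274310281007 zmin 0.09999480260524807 y -0.031367147939636734 0.10024808067261982
  y -0.025 x -0.0167..0.0184 mid 0.0008
  y -0.015 x -0.0154..0.0178 mid 0.0012
  y -0.005 x -0.0152..0.0173 mid 0.0010
  y 0.005 x -0.0144..0.0186 mid 0.0021
  y 0.015 x -0.0150..0.0180 mid 0.0015
  y 0.025 x -0.0139..0.0195 mid 0.0028
  y 0.035 x -0.0142..0.0187 mid 0.0023
  y 0.045 x -0.0150..0.0180 mid 0.0015
  y 0.055 x -0.0157..0.0175 mid 0.0009
  y 0.065 x -0.0142..0.0188 mid 0.0023
  y 0.075 x -0.0149..0.0182 mid 0.0017
  y 0.085 x -0.0155..0.0178 mid 0.0011
  y 0.095 x -0.0156..0.0189 mid 0.0017
grip 140 -0.06741075371814455 -0.05392975510111716 -0.06133474758433903
fol 129 -0.030488275203300035 -0.014858067889152702
side 744 ztop 0.12013479466623544 zmin 0.0976905566286469 y -0.03348534561043207 0.08996879943589049
  y -0.025 x -0.0210..0.0178 mid -0.0016
  y -0.015 x -0.0221..0.0138 mid -0.0042
  y -0.005 x -0.0206..0.0144 mid -0.0031
  y 0.005 x -0.0208..0.0156 mid -0.0026
  y 0.015 x -0.0226..0.0151 mid -0.0038
  y 0.025 x -0.0211..0.0155 mid -0.0028
  y 0.035 x -0.0214..0.0124 mid -0.0045
  y 0.045 x -0.0208..0.0141 mid -0.0033
  y 0.055 x -0.0210..0.0141 mid -0.0035
  y 0.065 x -0.0232..0.0149 mid -0.0042
  y 0.075 x -0.0222..0.0140 mid -0.0041
  y 0.085 x -0.0220..0.0133 mid -0.0044
grip 82 -0.06328384051304603 -0.05331139289811883 -0.056852754825522385
fol 71 -0.029793196490738152 -0.01415251755227038
```

View pics/t18.png

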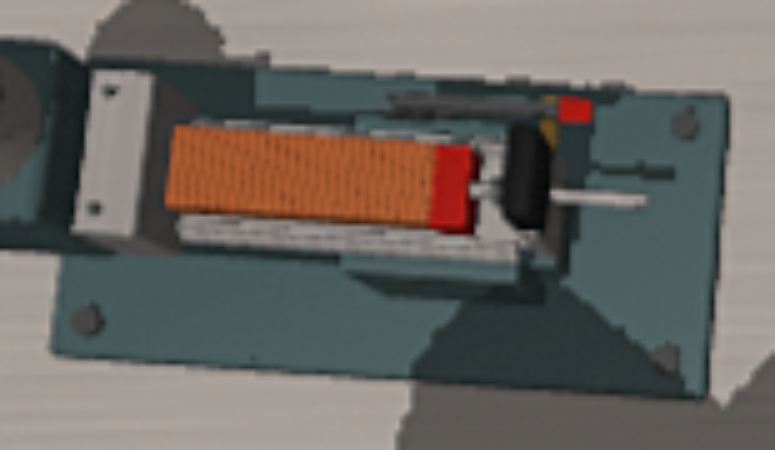

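View pics/side18f.png

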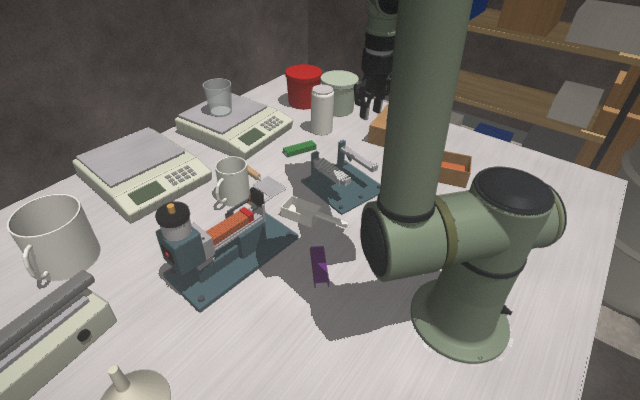

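View pics/top18f.png

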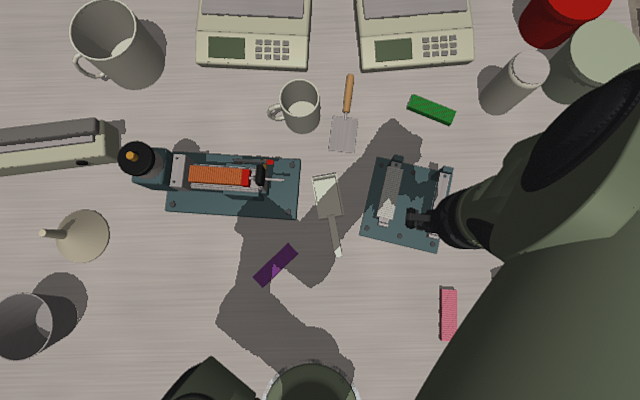

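The stick fills the channel from the nose (zoom 170,165) to the red follower (450,190). The black grip is at (527,175), and everything else is where it started. Handing in.

```bash
python3 -c "
from rig import job;print(job.close_job())"
```

```text
the job is handed in; nothing more can be done
None
```

The stapler is loaded. I drew the rail right back, lifted the copper stick off its bar, lowered it over the core and let go, then pushed the rail home. The robot was clear of everything when I handed the job in at about 32.5 s.

**Last checks (top camera):**
- **Stick:** its top is at 120 mm, so it is seated on the channel floor. It reaches the nose face at y ≈ +100 mm, and its centreline is within about 2 mm of the core's.
- **Follower:** its face is at y ≈ -15 mm, where a full stick with the rail home should put it.
- **Rail:** the grip is at y ≈ -60.7 mm, which puts the rail at about 0.002–0.003. It stayed there for about 2 s after I let go, so I take it as latched; I did not see the hook itself.
- **Other things:** the zinc stick, scoop, mug and scraper look unmoved in the pictures; I did not measure them.

**What disagreed:**
- **Fingertip height:** the tips measured about 30 mm higher than the stated overhang implies. My first grip on the rail was therefore shallow, though it held, and I set the later grips from camera depth.
- **Side camera:** it reads about 4 mm off from the top camera across the stapler; I relied on the top view.
- **Final push:** two gentle pushes left it unclear whether the rail had latched, so I pushed harder. That reached about 39 N at the wrist and tilted the tool 0.15 rad. The 40 N limit covers the arm and gripper body. The push went through the finger pads, and I did not see the force between readings.

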